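# Match the three lids to the hand-raised pots of a copper spice set

## Robot

A 6-joint arm with a two-finger parallel gripper is mounted at the origin on the work surface. World frame = base frame: x ahead of the robot, y to its left, z up, the work surface at z = 0. Lengths are in m, angles in rad, forces in N, time in s.
With the tool pointing down it reaches from about 0.25 to 0.775 m from the base axis. Payload 4 kg.
Tool frame: the origin (TCP) lies on the centre line of the jaws, within the pads' length; the fingertips stand 19 mm ahead of it and the grasp point (between the pads) is the TCP; x points along the fingers, z is the direction in which the jaws open and shut, and the axes are right-handed (so a half turn about x gives the same grasp; the last joint's range is limited). The gripper opens to 94 mm and grips with 3 to 60 N. Pads are 16 mm wide; open, the fingers measure 119 mm over their backs; the gripper's body (75 mm by 177 mm) begins 78 mm behind the grasp point.
Start: joints at [-1.311, 0.087, 1.371, -0, 1.684, -0.103], TCP at [0.195, -0.514, 0.194] pointing down, gripper open.
Joint ranges: [-3.1, 3.1], [-0.76, 2.03], [0.27, 2.55], [-1.08, 4.22], [0.17, 2.65], [-2.57, 2.57]. Speed limits (rad/s): [2.79, 2.79, 3.14, 3.14, 3.14, 3.14].

## Interface

Orientations are given as [roll, pitch, yaw] about the fixed x, y, z axes, in that order (R = Rz(yaw) Ry(pitch) Rx(roll)).
In Python, from bench import robot, snapshot, camera_params gives the robot as it stands.
- The arm moves only by the tool step_arm, never from a script. Its argument "motion" is text: rows parted by semicolons, each of 7 numbers parted by spaces: the opening in per cent of the stroke, from 0 (shut) to 100 (fully open), then the shift along the tool's x, y, z in cm, then the turn, a rotation vector about the tool's x, y, z in rad. A call has 1 to 20 rows; each row shifts and turns the commanded pose from where the row before left it, along the tool's axes as they then stand; what a row does not reach is not made up. A row lasts 1/12 s, in which the tool goes at most 41.7 mm and 7.16 degrees, less where a joint would pass 70% of its speed; a pose out of reach is approached as far as the arm can. A call with a gripper value outside its range is refused whole. The fingers move at their own pace and stop on an object; the grip force is fixed at half the most. Time passes only in rows, so rows that do not move let the fingers close. It gives the time, the measured TCP pose, the force and the opening at its end, in the units of the state.
- robot.get_obs(): the state, without advancing time (a new reading comes with each control period).
- snapshot(name): name is "side" or "top" or "wrist"; returns the picture (384x512x3 uint8, red, green, blue); there is no depth.
- camera_params(name): a dict with "fx", "fy", "cx", "cy" (pixels), "R" (3x3) and "t" (3): a world point X has camera coordinates R X + t. Camera axes: x right, y down, z forward; pixel columns grow to the right and rows downward; lengths in m; the calibration is good to about 2 mm. A picture is of the moment at which its call begins: read the wrist's pose just before it. camera_params takes no time and is no camera call; for the wrist camera it gives the pose at the moment of the call.
- robot.close_job(): hands the job in, once; it reports no verdict.
The state is a dict: "time": time; "joint_positions": joint angles; "qvel": joint speeds; "joint_torque": joint torques, N m; "tool_pos": TCP position; "ee_rot": TCP orientation; "wrist_force": force on the tool from outside, world axes, zero at the start; "wrist_torque": the same for the moment, N m; "width": finger opening in m.
Only numpy, scipy, OpenCV 4.12 (cv2) and the standard library are available. Lean on these libraries where they do the work, as an engineer would, in place of code of your own. Each camera call takes 0.05 s, during which the arm holds its last target.

## Task

The three copper lids got mixed up after tinning: put each one back on the pot of the spice set that it fits. The pots were raised by hand and their necks differ by only a few millimetres, so find the right pots by trying: a lid that is too small rides on the rim, one that is too large goes on but sits slack, and you are finished when all three lids sit snug, level and fully down and you have let go. Leave the coffee pot, mallet, hammer and sal ammoniac block where they are.

Things in the scene. Friction and masses are not known exactly. Their poses are not given: they have to be found in the camera images.
- lid_small: small copper lid, loose, starts knob up: 57 mm over its skirt, 52.2 mm inside it, 49 mm tall, 70 to 110 g. Origin: centre of the skirt's lower edge, z up through the knob. Skirt 14 mm deep inside, from lower edge to flat ceiling. Outside, a low dome rises to 24 mm; on it stands an upright brass knob, a cylinder 16 mm in diameter, 24 to 48 mm above the origin (collar 20 mm wide, 1.5 mm high at its foot).
- lid_mid: middle copper lid, loose, starts knob up: 62 mm over its skirt, 57.2 mm inside it, 49 mm tall, 70 to 110 g. Origin: centre of the skirt's lower edge, z up through the knob. Skirt 14 mm deep inside, from lower edge to flat ceiling. Outside, a low dome rises to 24 mm; on it stands an upright brass knob, a cylinder 16 mm in diameter, 24 to 48 mm above the origin (collar 20 mm wide, 1.5 mm high at its foot).
- lid_large: large copper lid, loose, starts knob up: 67 mm over its skirt, 62.2 mm inside it, 49 mm tall, 70 to 110 g. Origin: centre of the skirt's lower edge, z up through the knob. Skirt 14 mm deep inside, from lower edge to flat ceiling. Outside, a low dome rises to 24 mm; on it stands an upright brass knob, a cylinder 16 mm in diameter, 24 to 48 mm above the origin (collar 20 mm wide, 1.5 mm high at its foot).
- stand: spice set, fixed: round copper base 188 mm across, 6 mm thick, central 9 mm brass post with a 28 mm ring ending 132 mm above the underside. Origin: centre of the underside, z up. Three pots are riveted on, 55 mm from the post, 120 degrees apart, rims 60 mm up; bellies alike (69 mm), upright necks 16 mm high, outer diameter 50, 55 and 60 mm. Which neck is where is not told and varies.
- mouth_0 (a point): centre of the mouth of pot 0, at rim height; its neck may be the 50, 55 or 60 mm one (rim bevelled 1.5 mm over the last 2 mm). The right lid slides over the neck with 1.1 mm play all round and is fully down when its ceiling rests on the rim, its origin 14 mm below this point; a lid too small stops with its origin about level with this point; one too large goes down but is slack.
- mouth_1 (a point): centre of the mouth of pot 1, at rim height; its neck may be the 50, 55 or 60 mm one (rim bevelled 1.5 mm over the last 2 mm). The right lid slides over the neck with 1.1 mm play all round and is fully down when its ceiling rests on the rim, its origin 14 mm below this point; a lid too small stops with its origin about level with this point; one too large goes down but is slack.
- mouth_2 (a point): centre of the mouth of pot 2, at rim height; its neck may be the 50, 55 or 60 mm one (rim bevelled 1.5 mm over the last 2 mm). The right lid slides over the neck with 1.1 mm play all round and is fully down when its ceiling rests on the rim, its origin 14 mm below this point; a lid too small stops with its origin about level with this point; one too large goes down but is slack.
- coffee_pot: bystander, loose: dented copper coffee pot with flared rim, 102 mm in diameter at its belly, 82 mm at its rim, 128 mm tall, mass 0.5 kg. Origin: centre of its underside. Straight handle, 15 mm thick, along the pot's own +x and upwards: from the neck at 104 mm height to 193 mm out at 175 mm height. The lids lie around it.
- mallet: bystander, loose: round-headed boxwood mallet lying on its side, 310 mm long, head 60 mm in diameter and 100 mm long. Origin: on the stump under the middle of its length; handle along its x, the head (lying along its y) at +125 mm.
- hammer: bystander, loose: ash-handled steel planishing hammer lying on its side, 290 mm long, 29 mm high, its two-faced head 103 mm long. Origin: on the stump under the middle of its length; handle along its x, the head (lying along its y) at +118 mm.
- sal_block: bystander, loose: grey sal ammoniac block, 72 x 52 x 36 mm. Origin: centre of its underside.
- stump: the fixed round walnut stump top that everything stands on, 670 mm in diameter. Origin: centre of its underside, on the bench; its top is 24 mm above the origin.
Things that resemble listed ones, but are neither listed nor needed, are in the scene too. What is shaped like the lid_small but blue or green is not meant.

How it is judged:
By the outcome, as a careful person would: the job done as asked, in the order asked, and still so for the second after the job is handed in, with the robot touching nothing.
It also fails if it takes over 72 s, if anything falls off the work surface, if the arm or the gripper's body presses on something with over 40 N, if the wrist force passes 120 N, or if a joint passes its speed limit or range.

## Working session

There is one attempt and no reset: what is moved stays moved. The work goes in short steps, Python scripts to look and compute and a tool call to move; the robot and the scene stay as the last step left them, time stands still between calls to the robot, and variables do not carry over. Pictures are saved under pics/ and viewed, and the job is handed in when it is done.

Besides the shell and the picture viewer there is one more tool, called after ">>>" as a command line: name --argument value ..., lists and objects as JSON in quotes. step_arm: Moves the arm, as the interface text tells. Its arguments: {"type":"object","properties":{"motion":{"type":"string"}},"required":["motion"]}

```bash
mkdir -p pics; ls
python3 - <<'E'
from bench import robot, snapshot, camera_params
import cv2
for n in ("side","top","wrist"):
    cp=camera_params(n); print(n,cp)
    cv2.imwrite(f"pics/{n}0.png",cv2.resize(snapshot(n)[:,:,::-1],None,fx=1.5,fy=1.5,interpolation=cv2.INTER_CUBIC))
o=robot.get_obs(); print(o)
E
```

```text
pics
side {'fx': 399.0824742395469, 'fy': 399.0824742395469, 'cx': 258.0860973188994, 'cy': 190.93467649702902, 'R': array([[-0.98331961, -0.18176358, -0.00667484],
       [-0.1133888 ,  0.64128799, -0.75887595],
       [ 0.1422165 , -0.74546074, -0.651201  ]]), 't': array([0.59147186, 0.16153181, 1.06528729])}
top {'fx': 487.7215008270835, 'fy': 487.7215008270835, 'cx': 252.864605922913, 'cy': 188.4756675426231, 'R': array([[-0.03088204, -0.99927541,  0.02224766],
       [-0.98800504,  0.02714928, -0.15201631],
       [ 0.15130215, -0.02667537, -0.98812756]]), 't': array([-0.0652211 ,  0.61209363,  1.19772825])}
wrist {'fx': 330.5811117943653, 'fy': 330.5811117943653, 'cx': 258.73014390289484, 'cy': 191.0687015277533, 'R': array([[ 3.56324445e-01, -9.34361855e-01, -9.01947817e-04],
       [-8.94168898e-01, -3.41276383e-01,  2.89814444e-01],
       [-2.71099375e-01, -1.02461477e-01, -9.57082428e-01]]), 't': array([-0.54960365, -0.0312599 ,  0.3928874 ])}
{'time': 0.15, 'joint_positions': array([-1.31109430e+00,  8.77893402e-02,  1.37190339e+00, -2.99794585e-06,
        1.68359659e+00, -1.03099001e-01]), 'qvel': array([ 1.32702964e-03, -2.67840526e-03, -4.09557208e-03,  2.29364536e-04,
        3.17202443e-04, -4.18129963e-05]), 'joint_torque': array([ 1.26323172e-03, -3.40642548e+01, -3.02792931e+01,  7.17503554e-02,
        3.04950506e-02, -1.06494133e-04]), 'tool_pos': array([ 0.19507314, -0.51377163,  0.1933727 ]), 'ee_rot': array([3.04024972, 1.56909966, 1.83225408]), 'wrist_force': array([-0.3773693,  0.5489116,  0.2602647]), 'wrist_torque': array([ 0.0143092 , -0.02608336, -0.00982087]), 'width': 0.09412812833065393}
```

View pics/side0.png

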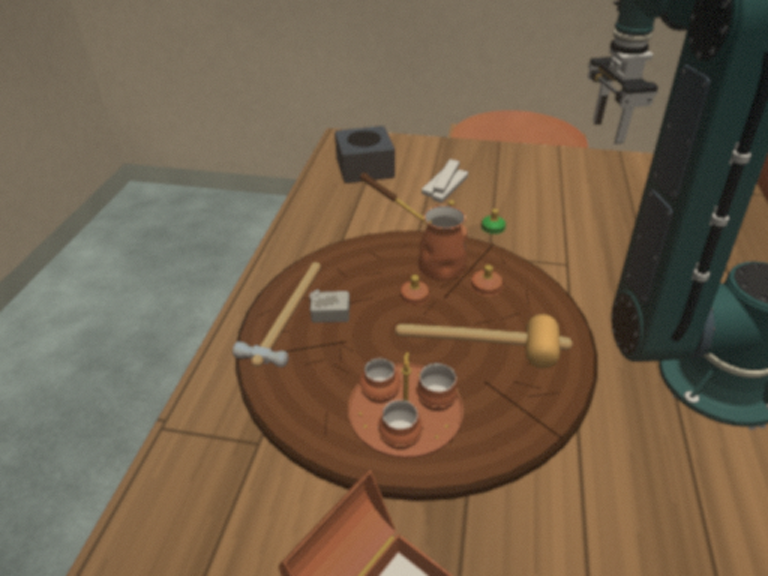

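View pics/top0.png

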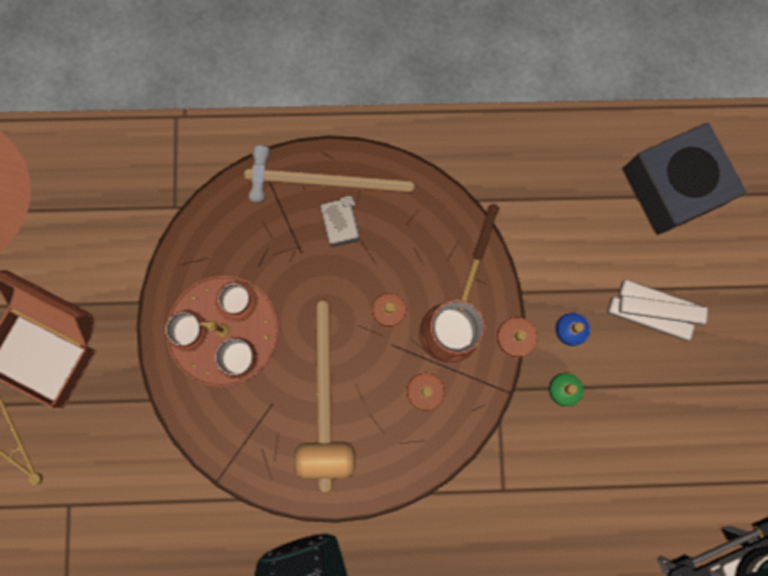

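View pics/wrist0.png

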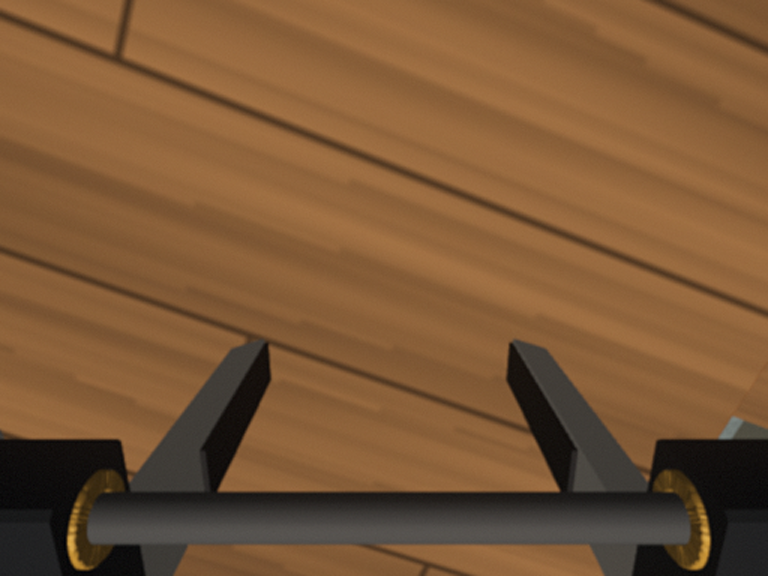

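Run:
```python
from bench import robot, snapshot, camera_params
import cv2
a=snapshot("top")[:,:,::-1]; b=snapshot("side")[:,:,::-1]
cv2.imwrite("pics/top_p.png",cv2.resize(a[175:265,100:200],None,fx=6,fy=6,interpolation=cv2.INTER_CUBIC))
cv2.imwrite("pics/top_l.png",cv2.resize(a[180:280,240:400],None,fx=5,fy=5,interpolation=cv2.INTER_CUBIC))
cv2.imwrite("pics/side_l.png",cv2.resize(b[120:220,240:360],None,fx=6,fy=6,interpolation=cv2.INTER_CUBIC))
```

```text
(no output)
```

View pics/top_p.png

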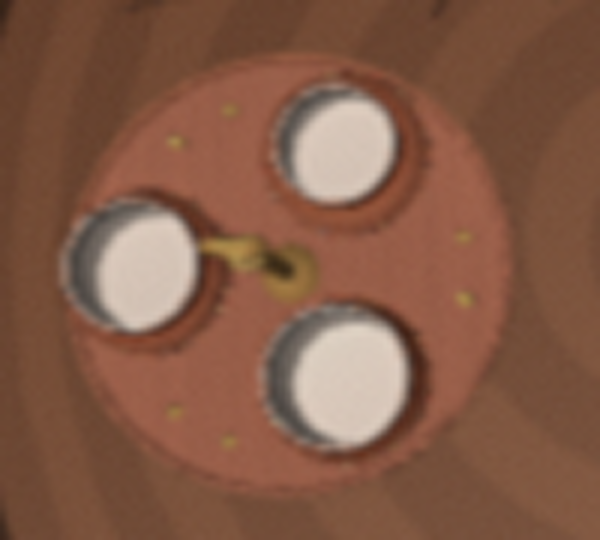

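View pics/top_l.png

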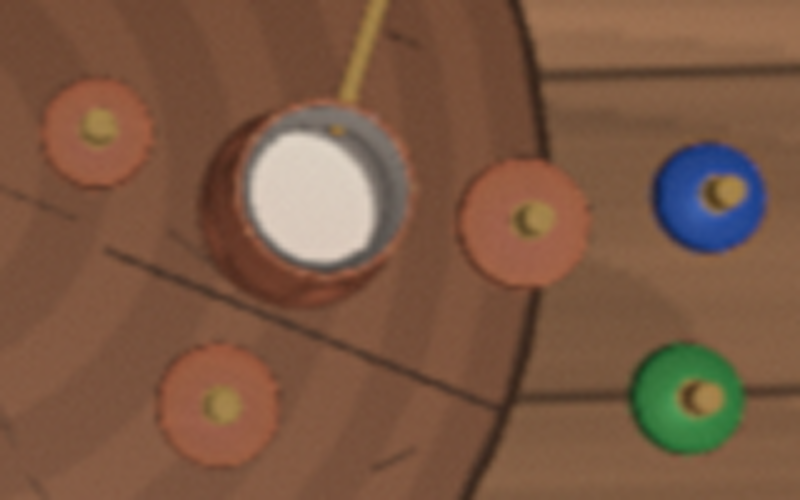

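View pics/side_l.png

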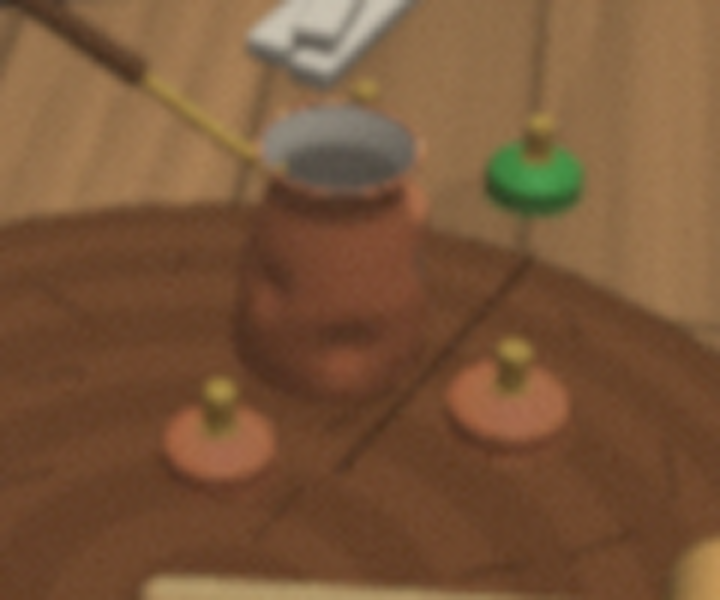

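```bash
cat > h.py <<'E'
import numpy as np
from bench import robot, snapshot, camera_params
from scipy.spatial.transform import Rotation as Ro
def px2w(name,u,v,z,cp=None):
    c=cp or camera_params(name); d=c["R"].T@np.array([(u-c["cx"])/c["fx"],(v-c["cy"])/c["fy"],1.]); C=-c["R"].T@c["t"]
    return C+d*(z-C[2])/d[2]
def w2px(name,X,cp=None):
    c=cp or camera_params(name); p=c["R"]@np.array(X)+c["t"]; return np.array([p[0]/p[2]*c["fx"]+c["cx"],p[1]/p[2]*c["fy"]+c["cy"]])
def tool(): 
    o=robot.get_obs(); return np.array(o["tool_pos"]),Ro.from_euler("xyz",o["ee_rot"]).as_matrix(),o
def goto(pos,jaw=None,cur=None):
    """tool-frame shift (cm) to pos, and total rotvec to point straight down with jaw angle (rad, world)"""
    p,R,o=tool()
    if cur is not None:p=np.array(cur)
    print("t",round(o["time"],2),"pos",p.round(4),"F",o["wrist_force"].round(1),"w",round(o["width"],4))
    print("jaw dir deg",np.degrees(np.arctan2(R[1,2],R[0,2])).round(1),"down",R[:,0].round(3))
    d=np.array(pos)-p; print("shift tool cm",(R.T@d*100).round(2))
    if jaw is not None:
        z=np.array([np.cos(jaw),np.sin(jaw),0]);
        if z@R[:,2]<0:z=-z
        x=np.array([0,0,-1.]);T=np.c_[x,np.cross(z,x),z]; rv=Ro.from_matrix(R.T@T).as_rotvec()
        print("rotvec",rv.round(3),"deg",np.degrees(np.linalg.norm(rv)).round(1),"shift in turned frame",(T.T@d*100).round(2))
E
python3 - <<'E'
from h import *
P={}
for n,(u,v) in dict(potTR=(336,144),potL=(131,266),potB=(338,377)).items():
    P[n]=px2w("top",100+u/6,175+v/6,0.084)
P["post"]=px2w("top",100+290/6,175+270/6,0.030)
for n,(u,v) in dict(small=(99,126),mid=(223,404),large=(535,217)).items():
    P[n]=px2w("top",240+u/5,180+v/5,0.072)
for n,(u,v) in dict(small=(98,133),mid=(219,405),large=(525,223)).items():
    P[n+"_rim"]=px2w("top",240+u/5,180+v/5,0.024+.016)
P["coffee_rim"]=px2w("top",240+328/5,180+188/5,0.152)
P["hand_end"]=px2w("top",493/1.5,208/1.5,0.199)
for k,v in P.items(): print(k,v.round(4), np.hypot(*v[:2]).round(3), "to coffee",np.hypot(*(v-P["coffee_rim"])[:2]).round(3))
# side check
for n,(u,v) in dict(small=(219,382),large=(365,85),mid=(515,342)).items(): print("side",n,px2w("side",240+u/6,120+v/6,.072).round(4))
p,R,o=tool(); c=camera_params("wrist"); C=-c["R"].T@c["t"]; print("cam in tool",R.T@(C-p)); print(R.round(3))
E
```

```text
potTR [0.5847 0.1568 0.084 ] 0.605 to coffee 0.363
potL [0.537  0.2398 0.084 ] 0.588 to coffee 0.441
potB [0.4895 0.1561 0.084 ] 0.514 to coffee 0.358
post [0.5386 0.1857 0.03  ] 0.57 to coffee 0.387
small [ 0.5636 -0.0984  0.072 ] 0.572 to coffee 0.11
mid [ 0.4248 -0.1546  0.072 ] 0.452 to coffee 0.108
large [ 0.512  -0.3137  0.072 ] 0.6 to coffee 0.114
small_rim [ 0.5638 -0.099   0.04  ] 0.572 to coffee 0.11
mid_rim [ 0.4245 -0.1554  0.04  ] 0.452 to coffee 0.108
large_rim [ 0.5114 -0.3154  0.04  ] 0.601 to coffee 0.115
coffee_rim [ 0.5222 -0.2005  0.152 ] 0.559 to coffee 0.0
hand_end [ 0.697  -0.2555  0.199 ] 0.742 to coffee 0.183
side small [ 0.5645 -0.1002  0.072 ]
side large [ 0.5213 -0.3796  0.072 ]
side mid [ 0.4236 -0.1569  0.072 ]
cam in tool [-1.91341732e-01  8.47864858e-02 -3.20252784e-05]
[[-0.     0.935  0.355]
 [ 0.001  0.355 -0.935]
 [-1.     0.    -0.001]]
```

Run:
```python
from h import *
goto([.4895,.156,.26])
goto([.5847,.1568,.184],cur=[.4895,.156,.184])
goto([.537,.2398,.184],cur=[.5847,.1568,.184])
```

```text
t 0.25 pos [ 0.1951 -0.5139  0.1937] F [-0.1  0.6  0.5] w 0.0939
jaw dir deg -69.2 down [-0.     0.001 -1.   ]
shift tool cm [ -6.57  51.3  -52.19]
t 0.25 pos [0.4895 0.156  0.184 ] F [-0.1  0.6  0.5] w 0.0939
jaw dir deg -69.2 down [-0.     0.001 -1.   ]
shift tool cm [-0.    8.93  3.3 ]
t 0.25 pos [0.5847 0.1568 0.184 ] F [-0.1  0.6  0.5] w 0.0939
jaw dir deg -69.2 down [-0.     0.001 -1.   ]
shift tool cm [ 0.01 -1.51 -9.45]
```

>>> step_arm --motion "40 -1.5 2.56 -2.61 0 0 0;40 -1.5 2.56 -2.61 0 0 0;40 -1.5 2.56 -2.61 0 0 0;40 -1.5 2.56 -2.61 0 0 0;40 -0.6 2.56 -2.61 0 0 0;40 0 2.56 -2.61 0 0 0;40 0 2.56 -2.61 0 0 0;40 0 2.56 -2.61 0 0 0;40 0 2.56 -2.61 0 0 0;40 0 2.56 -2.61 0 0 0;40 0 2.56 -2.61 0 0 0;40 0 2.56 -2.61 0 0 0;40 0 2.56 -2.61 0 0 0;40 0 2.56 -2.61 0 0 0;40 0 2.56 -2.61 0 0 0;40 0 2.56 -2.61 0 0 0;40 0 2.56 -2.61 0 0 0;40 0 2.56 -2.61 0 0 0;40 0 2.56 -2.61 0 0 0;40 0 2.56 -2.61 0 0 0"

```text
time: 1.92
tool_pos: [0.4889, 0.1574, 0.2602]
ee_rot: [0.35, 1.57, -0.857]
wrist_force: [0.8, -0.4, 0.3]
width: 0.0376
```

>>> step_arm --motion "40 2.5 0 0 0 0 0;40 2.5 0 0 0 0 0;40 2.6 0 0 0 0 0;40 0 0 0 0 0 0;40 0 0 0 0 0 0;40 0 0 0 0 0 0"

```text
time: 2.42
tool_pos: [0.4893, 0.1555, 0.1858]
ee_rot: [1.378, 1.569, 0.17]
wrist_force: [-0.6, -0.4, 0.2]
width: 0.0376
```

```bash
cat >> h.py <<'E'
import cv2,pickle
def snap(tag,box=None,k=1.5):
    p,R,o=tool(); cp=camera_params("wrist"); im=snapshot("wrist")[:,:,::-1].copy()
    pickle.dump((p,R,cp,im),open(f"pics/{tag}.pkl","wb"))
    if box: im=im[box[1]:box[3],box[0]:box[2]]
    cv2.imwrite(f"pics/{tag}.png",cv2.resize(im,None,fx=k,fy=k,interpolation=cv2.INTER_CUBIC))
    print(tag,round(o["time"],2),p.round(4),o["wrist_force"].round(1))
E
python3 -c "
from h import *
snap('potB')"
```

```text
potB 2.42 [0.4893 0.1555 0.1858] [-0.6 -0.4  0.2]
```

View pics/potB.png

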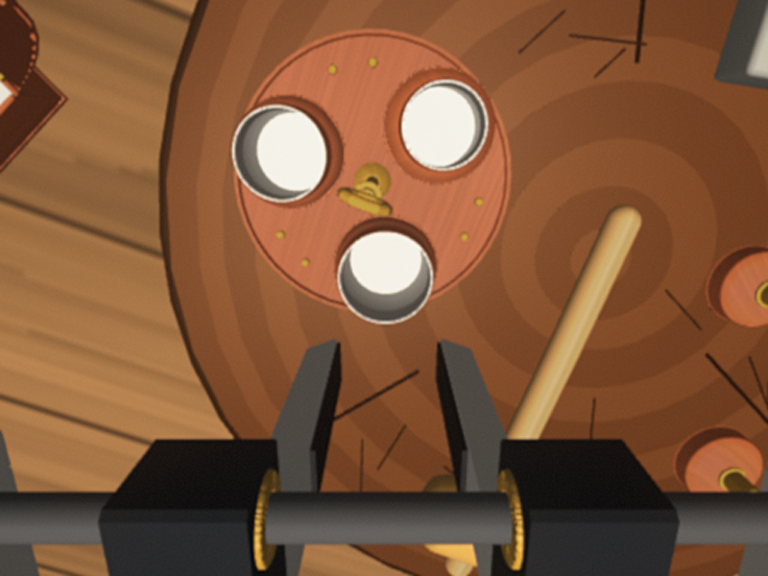

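Run:
```python
from h import *
p,R,cp,im=pickle.load(open("pics/potB.pkl","rb"))
t={}
for n,X in dict(B=(.4895,.1561),TR=(.5847,.1568),L=(.537,.2398)).items():
    u,v=w2px("wrist",[*X,.084],cp); print(n,u,v)
    x0,y0=int(u)-36,int(v)-36
    c=cv2.resize(im[y0:y0+72,x0:x0+72],None,fx=8,fy=8,interpolation=cv2.INTER_CUBIC)
    t[n]=c; print(x0,y0)
    for r,col in ((.025,(255,0,0)),(.0275,(0,255,0)),(.03,(0,0,255))):
        pts=[(np.array(w2px("wrist",[X[0]+r*np.cos(a),X[1]+r*np.sin(a),.084],cp))-[x0,y0]+.5)*8 for a in np.linspace(0,6.283,120)]
        cv2.polylines(c,[np.array(pts).astype(int)],False,col,1)
    cv2.imwrite(f"pics/c_{n}.png",c)
```

```text
B 257.75146644520254 186.64274152756508
221 150
TR 296.992140457818 85.15759412015265
260 49
L 186.2324117811654 103.5308003413138
150 67
```

View pics/c_B.png

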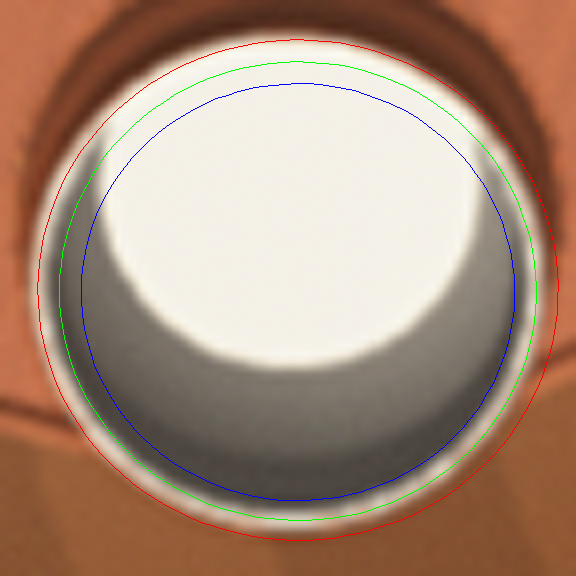

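View pics/c_TR.png

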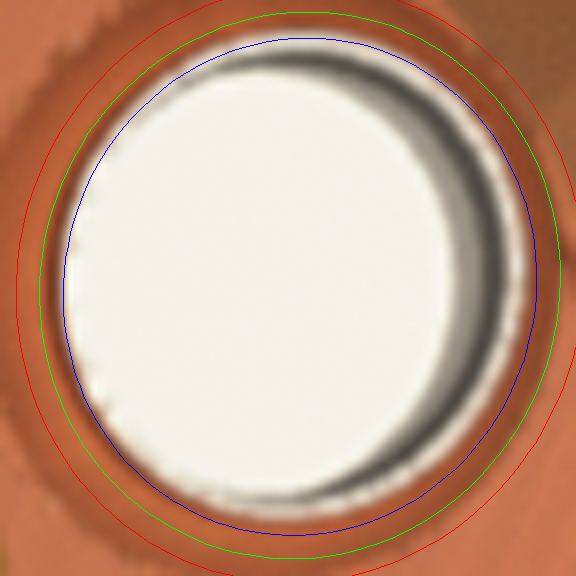

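View pics/c_L.png

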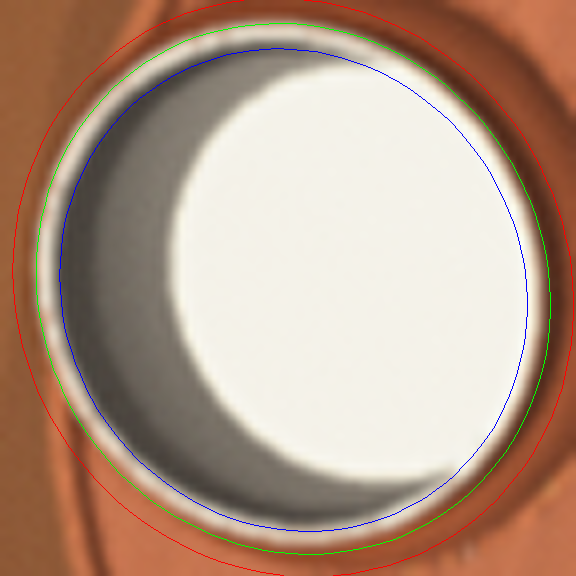

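```bash
cat >> h.py <<'E'
from scipy.optimize import least_squares
def fitrim(tag,X,z=.084,thr=75,view=None,r0=.0275):
    """low-saturation blob near X -> outer contour -> circle centre/radius at height z"""
    p,R,cp,im=pickle.load(open(f"pics/{tag}.pkl","rb"))
    K=4; big=cv2.resize(im,None,fx=K,fy=K,interpolation=cv2.INTER_CUBIC)
    s=cv2.cvtColor(big,cv2.COLOR_BGR2HSV)[:,:,1]; m=(s<thr).astype(np.uint8)
    u,v=w2px("wrist",[X[0],X[1],z],cp); 
    w=np.linalg.norm(w2px("wrist",[X[0]+.036,X[1],z],cp)-[u,v])
    mm=np.zeros_like(m); cv2.circle(mm,(int(u*K+2),int(v*K+2)),int(w*K),1,-1); m&=mm
    cs,_=cv2.findContours(m,cv2.RETR_EXTERNAL,cv2.CHAIN_APPROX_NONE); c=max(cs,key=cv2.contourArea)
    pts=cv2.convexHull(c)[:,0,:].astype(float); pts=np.array([q for q in cv2.approxPolyDP(c,0.1,True)[:,0,:].astype(float)]) if False else c[:,0,:].astype(float)
    W=np.array([px2w("wrist",(q[0]+.5)/K-.5,(q[1]+.5)/K-.5,z,cp)[:2] for q in pts])
    f=least_squares(lambda a:np.hypot(W[:,0]-a[0],W[:,1]-a[1])-a[2],[*X[:2],r0],loss="soft_l1",f_scale=.0005)
    tc=R.T@(np.array([*f.x[:2],z])-p)
    print(tag,"centre",f.x[:2].round(4),"r",f.x[2].round(4),"rms",np.sqrt(np.mean(f.fun**2)).round(5),"in tool cm",(tc*100).round(2))
    return f.x
E
python3 - <<'E'
from h import *
B=fitrim("potB",(.4895,.1561));T=fitrim("potB",(.5847,.1568));L=fitrim("potB",(.537,.2398))
for a,b in ((B,T),(B,L),(T,L)): print(np.hypot(*(a-b)[:2]))
E
```

```text
potB centre [0.4901 0.1576] r 0.0292 rms 0.00018 in tool cm [10.18  0.13 -0.17]
potB centre [0.5856 0.158 ] r 0.0242 rms 0.00011 in tool cm [10.2   9.07  3.18]
potB centre [0.5375 0.2404] r 0.0267 rms 0.00011 in tool cm [10.19  7.5  -6.23]
0.09548223069203969
0.0954500762562766
0.09540478835867645
```

Run:
```python
from h import *
goto([.5636,-.0984,.172],np.radians(-22))
p,R,cp,im=pickle.load(open("pics/potB.pkl","rb"))
for q in ([.019,0,0],[.019,0,.0188],[.019,0,-.0188],[.019,.008,.0188]): print(w2px("wrist",p+R@np.array(q),cp)*1.5)
```

```text
t 2.47 pos [0.4897 0.1555 0.1866] F [ 0.  -0.8  0.3] w 0.0376
jaw dir deg -69.2 down [ 0.004  0.001 -1.   ]
shift tool cm [ 1.47 -2.1  26.36]
rotvec [-0.824  0.002 -0.003] deg 47.2 shift in turned frame [  1.46 -20.78  16.36]
[387.39379642 330.79233307]
[428.65770374 330.83309893]
[346.1199096  330.75155736]
[429.10504057 314.31327242]
```

>>> step_arm --motion "40 -0.3 -0.26 3.3 0 0 0;40 0 -0.26 3.3 0 0 0;40 0 -0.26 3.3 0 0 0;40 0 -0.26 3.3 0 0 0;40 0 -0.26 3.3 0 0 0;40 0 -0.26 3.3 0 0 0;40 0 -0.26 3.3 0 0 0;40 0 -0.26 3.3 0 0 0;40 0.3 0 0 -0.118 0 0;40 0.3 0 0 -0.118 0 0;40 0.3 0 0 -0.118 0 0;40 0.3 0 0 -0.118 0 0;40 0.3 0 0 -0.118 0 0;40 0.2 0 0 -0.118 0 0;40 0 0 0 -0.116 0 0;40 0 0 0 0 0 0;40 0 0 0 0 0 0"

```text
time: 3.88
tool_pos: [0.5638, -0.0992, 0.1724]
ee_rot: [0.088, 1.567, -0.3]
wrist_force: [-0.8, -0.3, -0.0]
width: 0.0375
```

```bash
python3 -c "
from h import *
snap('small1');goto([.5636,-.0984,.172],np.radians(-22))"
```

```text
small1 3.88 [ 0.5638 -0.0992  0.1724] [-0.8 -0.3 -0. ]
t 3.93 pos [ 0.5636 -0.0991  0.172 ] F [ 0.5 -0.4 -0.3] w 0.0375
jaw dir deg -22.2 down [ 0.003 -0.001 -1.   ]
shift tool cm [ 0.    0.06 -0.03]
rotvec [-0.003  0.003 -0.   ] deg 0.2 shift in turned frame [ 0.    0.06 -0.03]
```

View pics/small1.png

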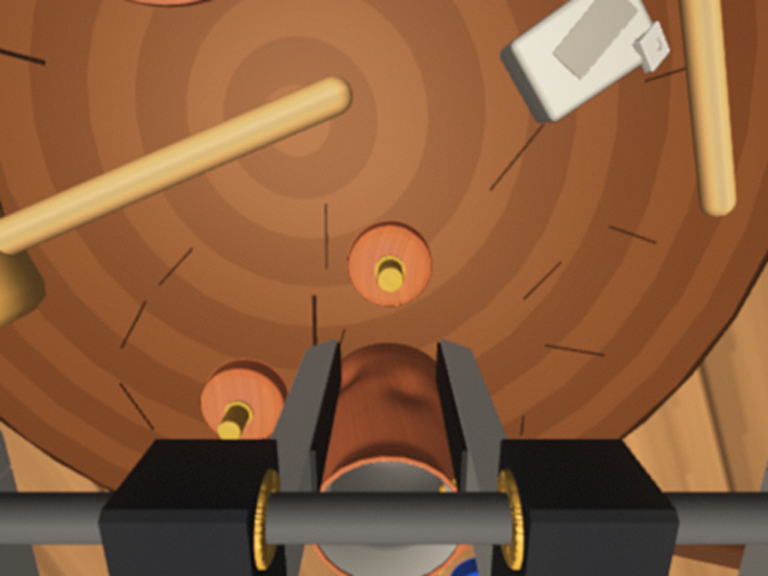

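```bash
cat >> h.py <<'E'
def crop(tag,X,z,circs,out,K=8,hw=36):
    p,R,cp,im=pickle.load(open(f"pics/{tag}.pkl","rb"))
    u,v=w2px("wrist",[X[0],X[1],z],cp); x0,y0=int(u)-hw,int(v)-hw
    c=cv2.resize(im[y0:y0+2*hw,x0:x0+2*hw],None,fx=K,fy=K,interpolation=cv2.INTER_CUBIC)
    for (zz,r,col) in circs:
        pts=[(np.array(w2px("wrist",[X[0]+r*np.cos(a),X[1]+r*np.sin(a),zz],cp))-[x0,y0]+.5)*K for a in np.linspace(0,6.283,120)]
        cv2.polylines(c,[np.array(pts).astype(int)],False,col,1)
    cv2.imwrite(out,c); print("crop origin",x0,y0,"K",K)
E
python3 - <<'E'
from h import *
crop("small1",(.5637,-.0988),.055,[(.072,.008,(255,0,0)),(.0255+.024,.010,(0,255,255)),(.04,.0285,(0,255,0)),(.024,.0285,(255,255,255))],"pics/small1c.png")
E
```

```text
crop origin 221 145 K 8
```

View pics/small1c.png

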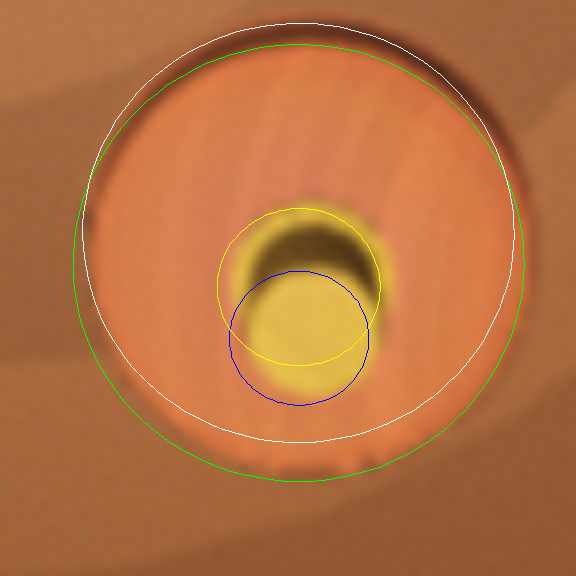

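Run:
```python
from h import *
p,R,cp,im=pickle.load(open("pics/small1.pkl","rb"))
X=px2w("wrist",221+314/8-.5,145+328/8-.5,.072,cp); print(X,R.T@(X-p)*100)
X=px2w("wrist",221+307.5/8-.5,145+260/8-.5,.040,cp); print(X)
crop("small1",X,.055,[(.072,.008,(255,0,0)),(.0255+.024,.010,(0,255,255)),(.04,.0285,(0,255,0)),(.024,.0285,(255,255,255))],"pics/small1d.png")
```

```text
[ 0.56575723 -0.09824745  0.072     ] [10.03708504  0.15765749  0.10968661]
[ 0.56513721 -0.09820523  0.04      ]
crop origin 223 144 K 8
```

View pics/small1d.png

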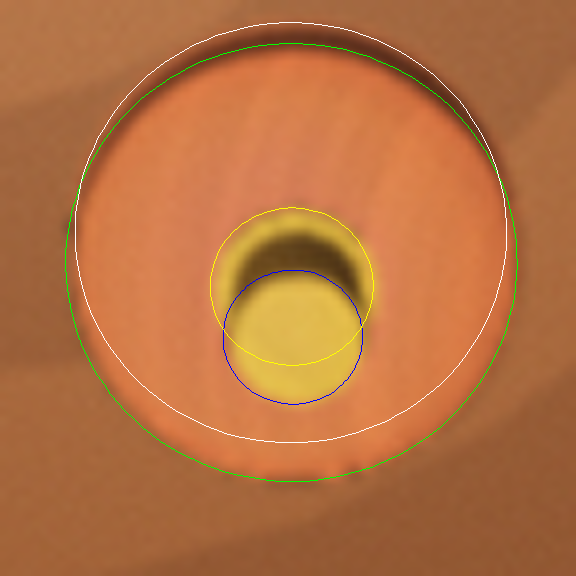

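>>> step_arm --motion "40 1.5 0.15 0.1 0 0 0;40 2 0 0 0 0 0;40 2 0 0 0 0 0;40 2 0 0 0 0 0;40 1.4 0 0 0 0 0;40 1 0 0 0 0 0;40 0 0 0 0 0 0;40 0 0 0 0 0 0;40 0 0 0 0 0 0;40 0 0 0 0 0 0"

```text
time: 4.77
tool_pos: [0.5655, -0.098, 0.073]
ee_rot: [0.098, 1.568, -0.286]
wrist_force: [0.1, 0.4, 1.0]
width: 0.0378
```

```bash
python3 -c "
from h import *
snap('small2',(170,170,340,300),4);goto([.5636,-.0984,.172])"
```

```text
small2 4.77 [ 0.5655 -0.098   0.073 ] [0.1 0.4 1. ]
t 4.82 pos [ 0.5654 -0.098   0.0729] F [-0.1 -0.5  0.7] w 0.0379
jaw dir deg -22.0 down [ 0.003 -0.001 -1.   ]
shift tool cm [-9.91 -0.1  -0.12]
```

View pics/small2.png

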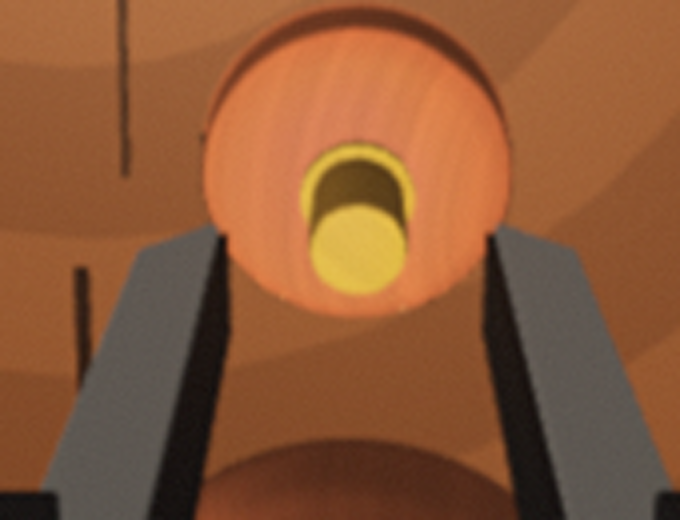

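>>> step_arm --motion "0 0 0 0 0 0 0;0 0 0 0 0 0 0;0 0 0 0 0 0 0;0 0 0 0 0 0 0;0 0 0 0 0 0 0;0 0 0 0 0 0 0;0 -0.5 0 0 0 0 0;0 -2 0 0 0 0 0;0 -3 0 0 0 0 0;0 -3 0 0 0 0 0;0 -2 0 0 0 0 0;0 0 0 0 0 0 0;0 0 0 0 0 0 0"

```text
time: 5.9
tool_pos: [0.5652, -0.0979, 0.178]
ee_rot: [0.088, 1.567, -0.296]
wrist_force: [0.3, -0.7, -0.4]
width: 0.0007
```

```bash
python3 -c "
from h import *
snap('small3',(170,130,340,300),4);goto([.5856,.1580,.18],np.radians(-22))"
```

```text
small3 5.9 [ 0.5652 -0.0979  0.178 ] [ 0.3 -0.7 -0.4]
t 5.95 pos [ 0.5642 -0.0976  0.176 ] F [ 0.2 -0.7 -0.2] w 0.0003
jaw dir deg -22.0 down [-0. -0. -1.]
shift tool cm [-0.41 24.5  -7.59]
rotvec [-0. -0.  0.] deg 0.0 shift in turned frame [-0.4  24.5  -7.59]
```

View pics/small3.png

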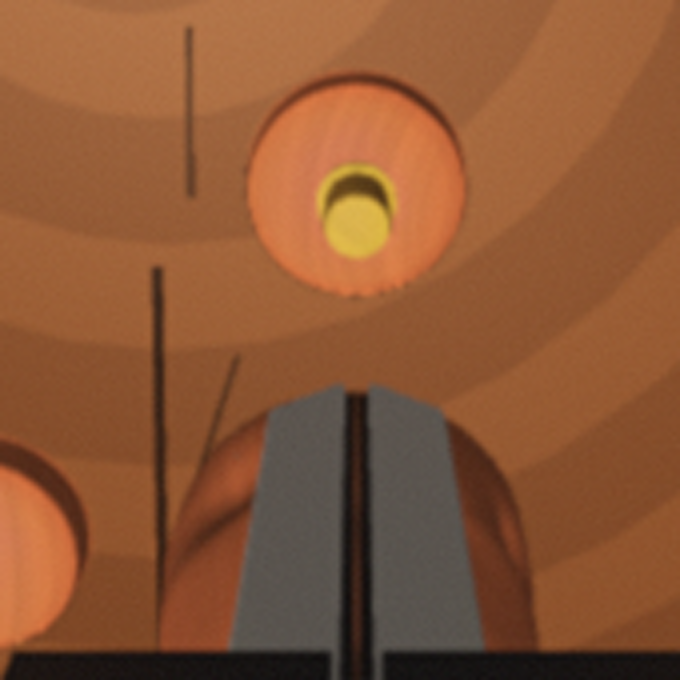

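Run:
```python
from h import *
p,R,cp,im=pickle.load(open("pics/small2.pkl","rb"))
print(robot.get_obs()["width"])
for q in ([0,0,0],[.019,0,0],[.019,.008,.0188],[.019,.008,-.0188],[.019,-.008,-.0188],[0,.008,-.0188],[-.02,-.008,-.0188]): print(q,((w2px("wrist",p+R@np.array(q),cp)-[170,170]+.5)*4).round(0))
c=im[170:300,170:345]
cv2.imwrite("pics/s2b.png",cv2.resize(c,None,fx=4.5,fy=4.5,interpolation=cv2.INTER_CUBIC)+40)
p,R,cp,im=pickle.load(open("pics/small3.pkl","rb"))
cv2.imwrite("pics/s3b.png",np.minimum(cv2.resize(im[190:384,170:345],None,fx=3,fy=3,interpolation=cv2.INTER_CUBIC).astype(float)*1.8,255))
```

```text
0.0002575854863465576
[0, 0, 0] [356. 249.]
[0.019, 0, 0] [356. 204.]
[0.019, 0.008, 0.0188] [467. 160.]
[0.019, 0.008, -0.0188] [245. 159.]
[0.019, -0.008, -0.0188] [247. 247.]
[0, 0.008, -0.0188] [235. 201.]
[-0.02, -0.008, -0.0188] [226. 356.][ WARN:0@0.149] global loadsave.cpp:1063 imwrite_ Unsupported depth image for selected encoder is fallbacked to CV_8U.
```

View pics/s3b.png

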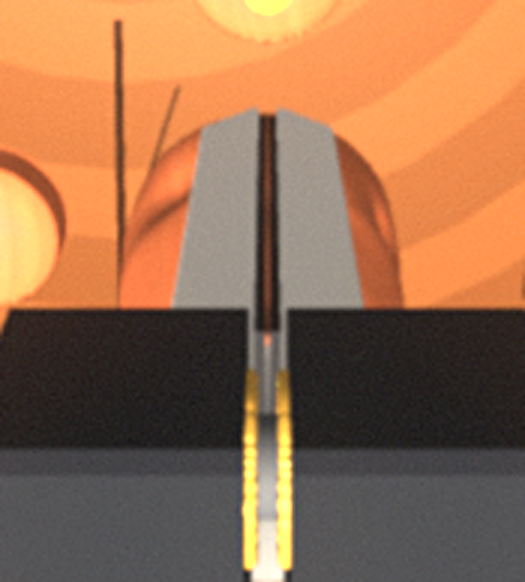

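View pics/s2b.png

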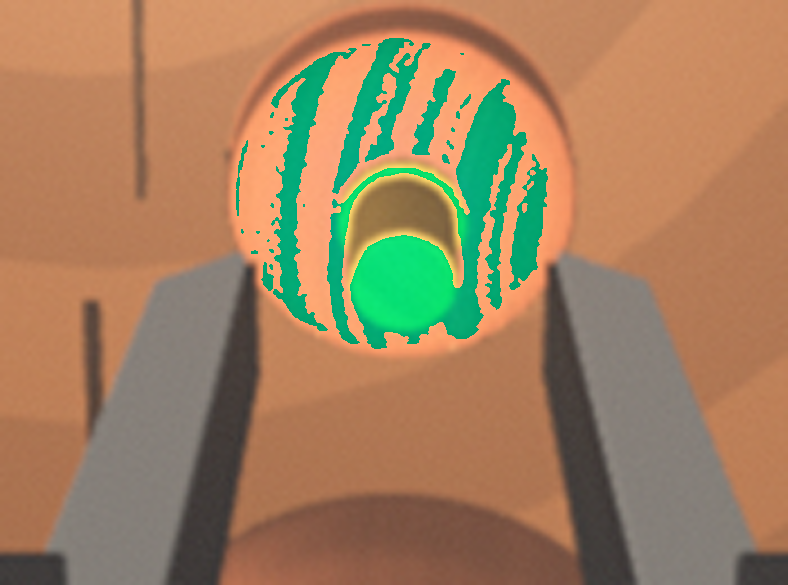

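Run:
```python
from h import *
p,R,o=tool(); print(p.round(4))
for n in ("side","top"):
    im=snapshot(n)[:,:,::-1].copy(); K=6
    u,v=w2px(n,p); x0,y0=int(u)-50,int(v)-50
    c=cv2.resize(im[y0:y0+100,x0:x0+110],None,fx=K,fy=K,interpolation=cv2.INTER_CUBIC)
    for q,col in (([0,0,0],(0,0,255)),([.019,0,0],(255,0,0)),([.019,.008,0],(0,255,0)),([.019,-.008,0],(0,255,255)),([-.078,0,0],(255,0,255))):
        w=(w2px(n,p+R@np.array(q))-[x0,y0]+.5)*K; cv2.circle(c,tuple(w.astype(int)),4,col,-1)
    cv2.imwrite(f"pics/g_{n}.png",c)
c=camera_params("wrist")
for y in (.012,.008,0,-.008):
    print(y,[ (x,w2px("wrist",p+R@np.array([x,y,0]),c)[1].round(1)) for x in (-.078,-.06,-.04,-.02,0,.019)])
```

```text
[ 0.5642 -0.0976  0.176 ]
0.012 [(-0.078, np.float64(287.4)), (-0.06, np.float64(264.0)), (-0.04, np.float64(243.8)), (-0.02, np.float64(227.8)), (0, np.float64(214.8)), (0.019, np.float64(204.5))]
0.008 [(-0.078, np.float64(296.3)), (-0.06, np.float64(272.1)), (-0.04, np.float64(251.1)), (-0.02, np.float64(234.4)), (0, np.float64(220.9)), (0.019, np.float64(210.2))]
0 [(-0.078, np.float64(313.7)), (-0.06, np.float64(287.9)), (-0.04, np.float64(265.3)), (-0.02, np.float64(247.4)), (0, np.float64(232.8)), (0.019, np.float64(221.3))]
-0.008 [(-0.078, np.float64(330.5)), (-0.06, np.float64(303.1)), (-0.04, np.float64(279.2)), (-0.02, np.float64(260.1)), (0, np.float64(244.5)), (0.019, np.float64(232.1))]
```

View pics/g_side.png

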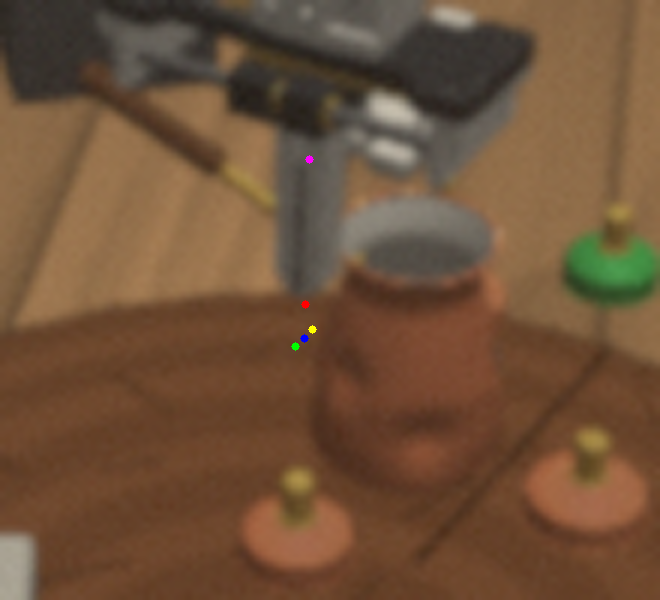

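View pics/g_top.png

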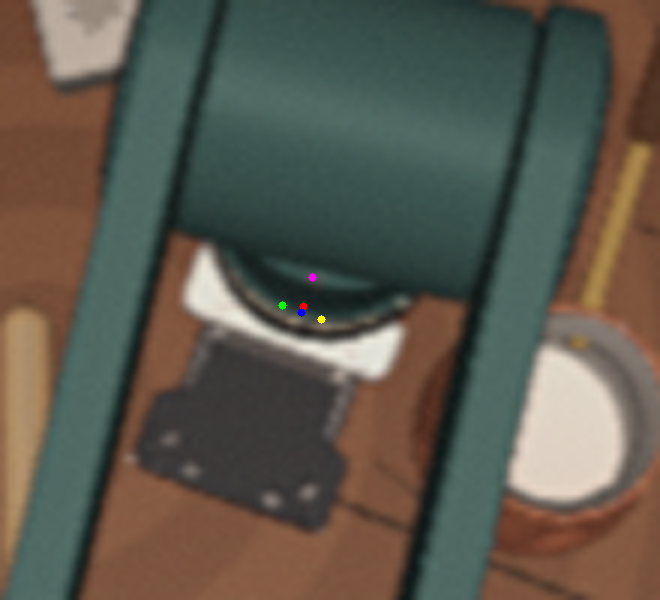

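>>> step_arm --motion "40 0 0 0 0 0 0;40 2 0 0 0 0 0;40 2.5 0 0 0 0 0;40 2.5 0 0 0 0 0;40 2.4 0 0 0 0 0;40 1.5 0 0 0 0 0;40 1 0 0 0 0 0;40 0.5 0 0 0 0 0;40 0 0 0 0 0 0;40 0 0 0 0 0 0;40 0 0 0 0 0 0"

```text
time: 6.97
tool_pos: [0.5654, -0.0979, 0.0537]
ee_rot: [0.096, 1.568, -0.288]
wrist_force: [-0.5, 0.2, -0.1]
width: 0.0376
```

```bash
cat >> h.py <<'E'
def side(tag,n="side",hw=(50,45),K=6,pt=None):
    p,R,o=tool(); im=snapshot(n)[:,:,::-1].copy()
    u,v=w2px(n,p if pt is None else pt); x0,y0=int(u)-hw[0],int(v)-hw[1]
    c=cv2.resize(im[y0:y0+2*hw[1],x0:x0+2*hw[0]],None,fx=K,fy=K,interpolation=cv2.INTER_CUBIC)
    cv2.imwrite(f"pics/{tag}.png",c); print(tag,"origin",x0,y0,"K",K,"TCP px in crop",((w2px(n,p)-[x0,y0]+.5)*K).round(0))
E
python3 -c "
from h import *
side('s4',hw=(40,40));snap('small4',(170,170,340,300),4);goto([.5656,-.0982,.052])"
```

```text
s4 origin 235 148 K 6 TCP px in crop [249. 248.]
small4 7.02 [ 0.5654 -0.098   0.0538] [-0.2  0.6  0.3]
t 7.07 pos [ 0.5653 -0.0979  0.0538] F [ 1.7  0.1 -0.7] w 0.0374
jaw dir deg -22.0 down [ 0.003 -0.001 -1.   ]
shift tool cm [ 0.18 -0.01  0.03]
```

View pics/s4.png

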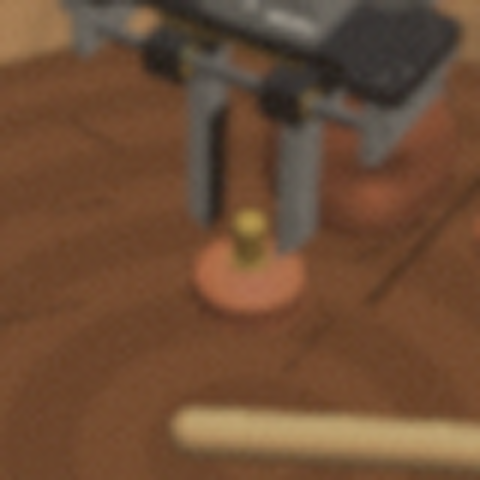

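View pics/small4.png

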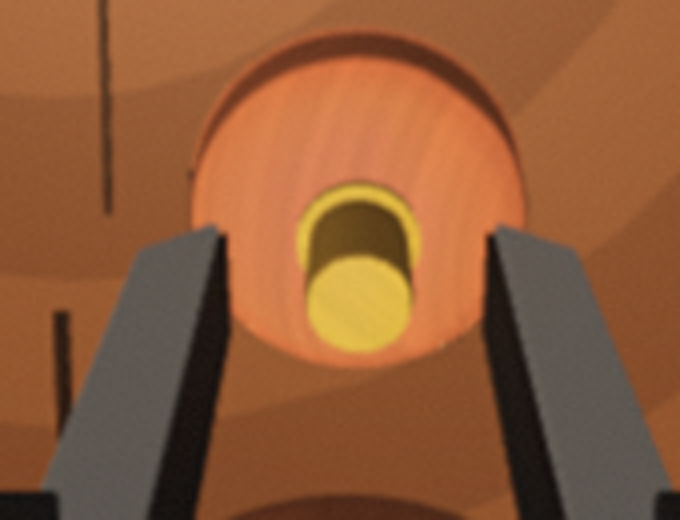

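>>> step_arm --motion "40 0.5 0 0 0 0 0;40 0.4 0 0 0 0 0;40 0.1 0 0 0 0 0;40 0 0 0 0 0 0;40 0 0 0 0 0 0;0 0 0 0 0 0 0;0 0 0 0 0 0 0;0 0 0 0 0 0 0;0 0 0 0 0 0 0;0 0 0 0 0 0 0;0 0 0 0 0 0 0"

```text
time: 7.98
tool_pos: [0.5646, -0.0978, 0.0424]
ee_rot: [-0.028, 1.57, -0.412]
wrist_force: [0.7, -0.0, -0.1]
width: 0.0152
```

>>> step_arm --motion "0 -0.5 0 0 0 0 0;0 -1.5 0 0 0 0 0;0 -2.5 0 0 0 0 0;0 -3 0 0 0 0 0;0 -3 0 0 0 0 0;0 -2.5 0 0 0 0 0;0 0 0 0 0 0 0;0 0 0 0 0 0 0"

```text
time: 8.65
tool_pos: [0.5653, -0.0979, 0.1743]
ee_rot: [0.095, 1.567, -0.289]
wrist_force: [-0.3, -0.4, -1.8]
width: 0.0157
```

```bash
python3 -c "
from h import *
side('s5',hw=(50,45));snap('small5',(170,130,340,300),4);goto([.5856,.1580,.172],np.radians(-22))"
```

```text
s5 origin 226 110 K 6 TCP px in crop [309. 277.]
small5 8.7 [ 0.5641 -0.0976  0.172 ] [ 0.1 -0.  -1.6]
t 8.75 pos [ 0.5634 -0.0974  0.1705] F [ 0.3  0.6 -1.4] w 0.0147
jaw dir deg -22.0 down [-0.003  0.001 -1.   ]
shift tool cm [-0.14 24.51 -7.51]
rotvec [-0.    -0.003  0.   ] deg 0.2 shift in turned frame [-0.15 24.51 -7.51]
```

View pics/small5.png

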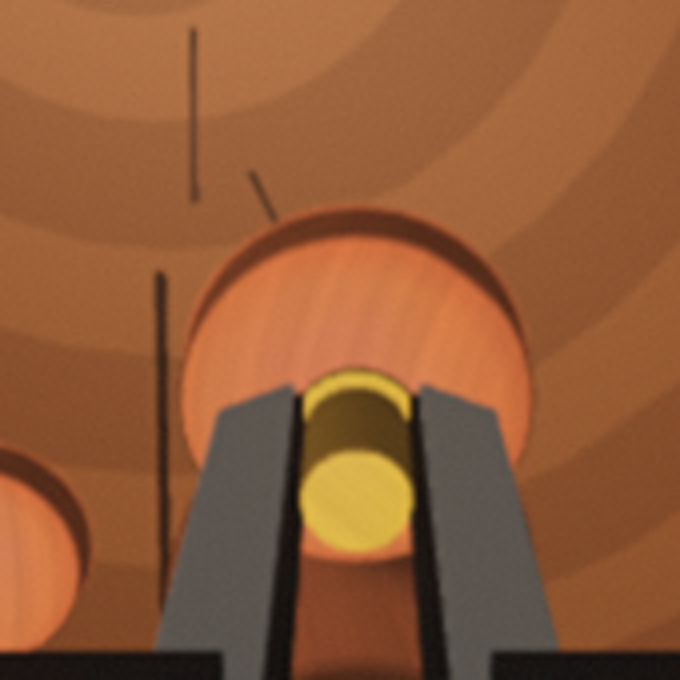

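View pics/s5.png

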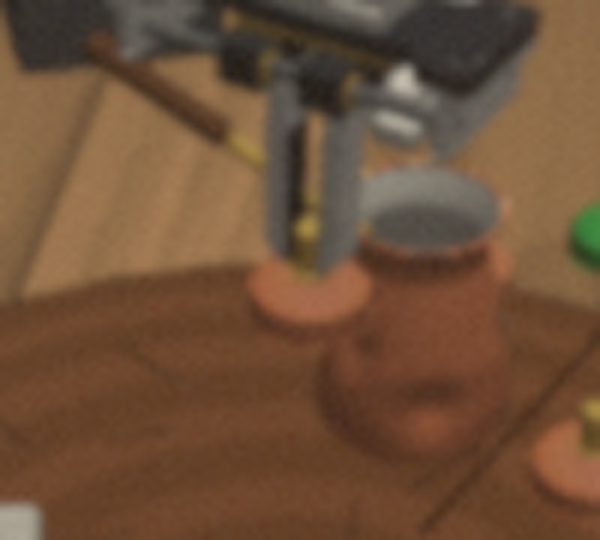

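Run:
```python
from h import *
p,R,cp,im=pickle.load(open("pics/small5.pkl","rb"))
print(p)
for (u,v) in ((357,500),):
    X=px2w("wrist",170+u/4-.5,130+v/4-.5,p[2]+.0295,cp); print(R.T@(X-p)*1000)
X=p+R@np.array([0,0.0,0.0]); zo=p[2]-.0185
crop("small5",X,zo+.04,[(zo+.048,.008,(255,0,0)),(zo+.016,.0285,(0,255,0)),(zo,.0285,(255,255,255))],"pics/small5d.png")
```

```text
[ 0.5641377  -0.09761597  0.17197493]
[-29.49997182  -0.32906019   0.09098609]
crop origin 222 211 K 8
```

View pics/small5d.png

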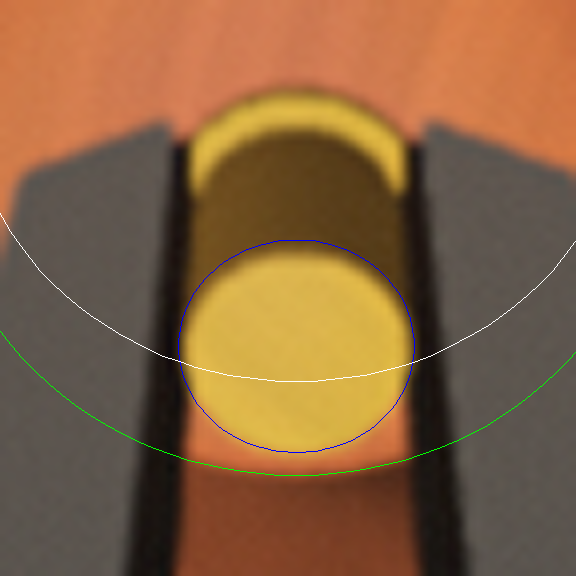

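>>> step_arm --motion "0 0 1.5 -0.5 0 0 0;0 0 3 -0.9 0 0 0;0 0 3.2 -1 0 0 0;0 0 3.2 -1 0 0 0;0 0 3.2 -1 0 0 0;0 0 3.2 -1 0 0 0;0 0 3.2 -0.9 0 0 0;0 0 2.5 -0.7 0 0 0;0 0 1.5 -0.5 0 0 0;0 0 0 0 0 0 0;0 0 0 0 0 0 0;0 0 0 0 0 0 0"

```text
time: 9.75
tool_pos: [0.5859, 0.1565, 0.1706]
ee_rot: [-2.305, 1.568, -2.69]
wrist_force: [0.3, 0.0, -0.8]
width: 0.0152
```

```bash
python3 -c "
from h import *
print(robot.get_obs()['tool_pos'])
snap('tr1');goto([.5856,.1580,.14],np.radians(-22))
snap('tr2');goto([.5856,.1580,.14],np.radians(-22))"
```

```text
[0.58586679 0.15654133 0.17055674]
tr1 9.75 [0.5859 0.1565 0.1706] [ 0.3  0.  -0.8]
t 9.8 pos [0.5861 0.1562 0.171 ] F [-0.3 -0.6 -1.2] w 0.0152
jaw dir deg -22.1 down [-0.002 -0.001 -1.   ]
shift tool cm [ 3.1   0.15 -0.11]
rotvec [-0.001 -0.002  0.002] deg 0.2 shift in turned frame [ 3.1   0.14 -0.11]
tr2 9.8 [0.5861 0.1562 0.171 ] [-0.3 -0.6 -1.2]
t 9.85 pos [0.5863 0.1561 0.1715] F [-0.8 -0.7 -0.3] w 0.0152
jaw dir deg -22.1 down [-0.001 -0.001 -1.   ]
shift tool cm [ 3.15  0.15 -0.14]
rotvec [-0.002 -0.001  0.001] deg 0.1 shift in turned frame [ 3.15  0.15 -0.14]
```

View pics/tr2.png

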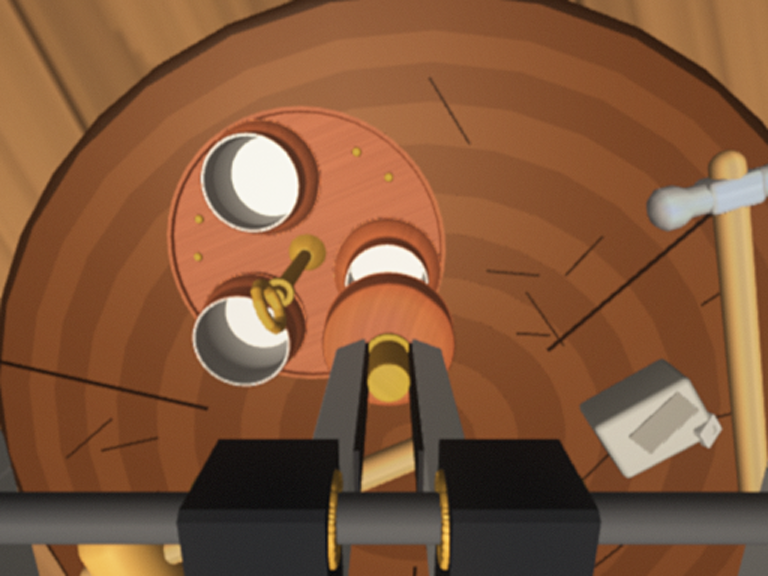

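Run:
```python
from h import *
for t in ("tr1","tr2"):
    L=fitrim(t,(.5375,.2404)); 
    T=L[:2]+np.array([.5856-.5375,.1580-.2404]); p,R,cp,im=pickle.load(open(f"pics/{t}.pkl","rb"))
    print(T, R.T@(np.array([*T,.084])-p)*100)
```

```text
tr1 centre [0.5375 0.2403] r 0.0267 rms 0.00011 in tool cm [ 8.66  5.97 -7.61]
[0.58560344 0.1578762 ] [ 8.65551539  0.13478748 -0.05559297]
tr2 centre [0.5375 0.2403] r 0.0267 rms 0.00012 in tool cm [ 8.7   5.98 -7.65]
[0.58559695 0.15792231] [ 8.70219588  0.1530898  -0.09815055]
```

>>> step_arm --motion "0 1 0.16 -0.1 0 0 0;0 2 0 0 0 0 0;0 1.5 0 0 0 0 0;0 1.2 0 0 0 0 0;0 0 0 0 0 0 0;0 0 0 0 0 0 0;0 0 0 0 0 0 0;0 0 0 0 0 0 0"

```text
time: 10.52
tool_pos: [0.5871, 0.1595, 0.1167]
ee_rot: [0.528, 1.568, 0.144]
wrist_force: [0.2, 0.6, -1.1]
width: 0.0149
```

Run:
```python
from h import *
snap('tr3',(170,150,340,300),4)
goto([.5856,.1579,.09])
L=fitrim('tr3',(.5375,.2404))
```

```text
tr3 10.52 [0.5871 0.1595 0.1167] [ 0.2  0.6 -1.1]
t 10.57 pos [0.5871 0.1595 0.1168] F [-0.4 -0.4 -0.4] w 0.0155
jaw dir deg -22.0 down [ 0.003  0.    -1.   ]
shift tool cm [ 2.68 -0.21 -0.09]
tr3 centre [0.5374 0.2403] r 0.0267 rms 8e-05 in tool cm [ 3.26  5.63 -7.65]
```

View pics/tr3.png

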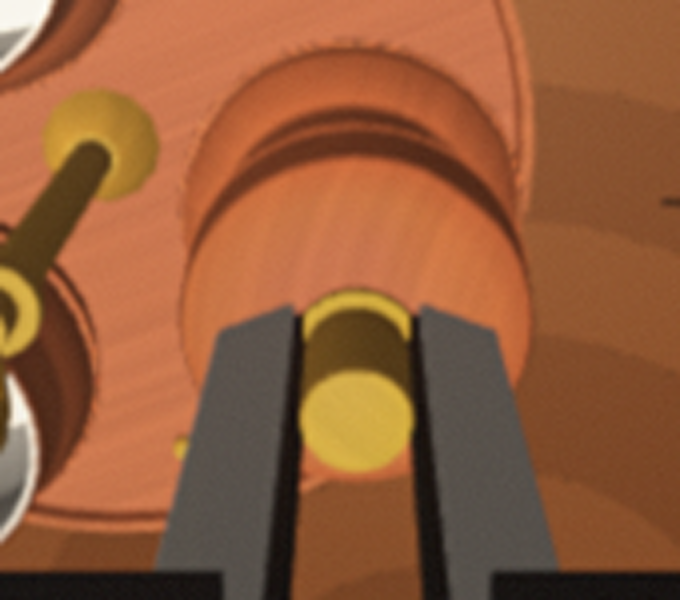

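>>> step_arm --motion "0 0.3 -0.2 -0.08 0 0 0;0 0.3 0 0 0 0 0;0 0 0 0 0 0 0;0 0 0 0 0 0 0;0 0 0 0 0 0 0;0 0 0 0 0 0 0;0 0 0 0 0 0 0;0 0 0 0 0 0 0"

```text
time: 11.23
tool_pos: [0.5848, 0.1579, 0.1093]
ee_rot: [-0.125, 1.571, -0.509]
wrist_force: [-0.5, 0.2, 0.1]
width: 0.0153
```

>>> step_arm --motion "0 0 0 0 0 0 0"

```text
time: 11.32
tool_pos: [0.5848, 0.1579, 0.1093]
ee_rot: [-0.124, 1.571, -0.508]
wrist_force: [-0.0, 0.1, -1.0]
width: 0.0151
```

Run:
```python
from h import *
goto([.5856,.1579,.09])
```

```text
t 11.32 pos [0.5848 0.1579 0.1093] F [-0.   0.1 -1. ] w 0.0151
jaw dir deg -22.0 down [ 0. -0. -1.]
shift tool cm [1.93 0.03 0.07]
```

>>> step_arm --motion "0 0.3 0.02 0.06 0 0 0;0 0.3 0 0 0 0 0;0 0.2 0 0 0 0 0;0 0.2 0 0 0 0 0;0 0 0 0 0 0 0;0 0 0 0 0 0 0"

```text
time: 11.82
tool_pos: [0.5852, 0.1578, 0.0989]
ee_rot: [-2.42, 1.57, -2.804]
wrist_force: [-0.8, -0.8, -1.0]
width: 0.0152
```

Run:
```python
from h import *
goto([.5856,.1579,.0885])
```

```text
t 11.82 pos [0.5852 0.1578 0.0989] F [-0.8 -0.8 -1. ] w 0.0152
jaw dir deg -22.0 down [-0.001 -0.    -1.   ]
shift tool cm [1.04 0.02 0.03]
```

>>> step_arm --motion "0 0.3 0.02 0.03 0 0 0;0 0.2 0 0 0 0 0;0 0.2 0 0 0 0 0;0 0.15 0 0 0 0 0;0 0.1 0 0 0 0 0;0 0 0 0 0 0 0;0 0 0 0 0 0 0"

```text
time: 12.4
tool_pos: [0.5857, 0.1579, 0.0897]
ee_rot: [-2.016, 1.571, -2.4]
wrist_force: [0.7, 0.3, -0.3]
width: 0.0149
```

>>> step_arm --motion "0 0.1 0 0 0 0 0;0 0.1 0 0 0 0 0;0 0.05 0 0 0 0 0;0 0 0 0 0 0 0;0 0 0 0 0 0 0"

```text
time: 12.82
tool_pos: [0.586, 0.158, 0.0884]
ee_rot: [0.464, 1.57, 0.08]
wrist_force: [-1.8, -0.6, 5.2]
width: 0.0152
```

Run:
```python
from h import *
goto([.5856,.1579,.0885]); side('tr_s',hw=(45,45))
snap('tr4',(170,150,340,300),4)
```

```text
t 12.82 pos [0.586  0.158  0.0884] F [-1.8 -0.6  5.2] w 0.0152
jaw dir deg -22.0 down [ 0.001  0.    -1.   ]
shift tool cm [-0.01 -0.02 -0.04]
tr_s origin 207 198 K 6 TCP px in crop [275. 279.]
tr4 12.87 [0.5861 0.158  0.0884] [-2.1  0.2  5.6]
```

View pics/tr_s.png

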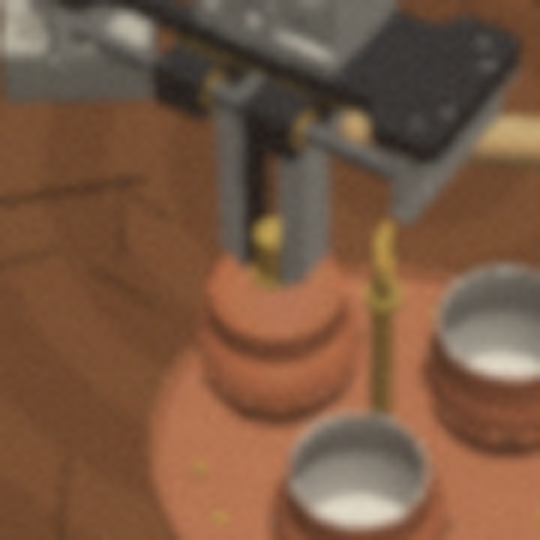

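View pics/tr4.png

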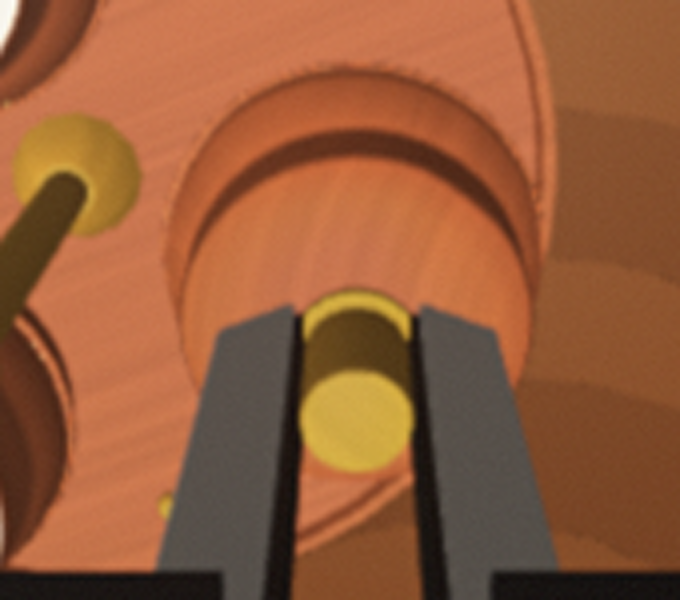

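>>> step_arm --motion "35 0 0 0 0 0 0;35 0 0 0 0 0 0;35 0 0 0 0 0 0;35 0 0 0 0 0 0;35 -1 0 0 0 0 0;35 -2 0 0 0 0 0;35 -3 0 0 0 0 0;35 -3 0 0 0 0 0;35 0 0 0 0 0 0;35 0 0 0 0 0 0"

```text
time: 13.75
tool_pos: [0.5874, 0.1582, 0.1808]
ee_rot: [0.544, 1.564, 0.16]
wrist_force: [0.3, -0.4, 0.7]
width: 0.0329
```

Run:
```python
from h import *
snap('tr5',(170,130,340,300),4); goto([.4252,-.155,.172],np.radians(65))
crop('tr5',(.5857,.1580),.10,[(.118,.008,(255,0,0)),(.086,.0285,(0,255,0))],'pics/tr5c.png')
```

```text
tr5 13.75 [0.5874 0.1582 0.1808] [ 0.3 -0.4  0.7]
t 13.8 pos [0.5862 0.158  0.1783] F [ 0.4 -0.2 -0.1] w 0.033
jaw dir deg -22.0 down [ 0.002  0.    -1.   ]
shift tool cm [  0.59 -35.05  -3.21]
rotvec [-1.518e+00  2.000e-03  1.000e-03] deg 87.0 shift in turned frame [  0.63   1.37 -35.17]
crop origin 220 158 K 8
```

View pics/tr5c.png

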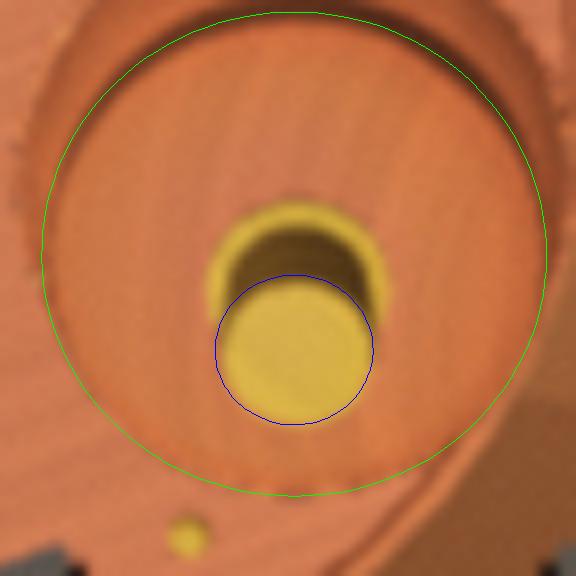

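>>> step_arm --motion "40 0 -2 -0.2 0 0 0;40 0 -3.7 -0.34 0 0 0;40 0 -3.7 -0.34 0 0 0;40 0 -3.7 -0.34 0 0 0;40 0 -3.7 -0.34 0 0 0;40 0 -3.7 -0.34 0 0 0;40 0 -3.7 -0.34 0 0 0;40 0 -3.7 -0.34 0 0 0;40 0 -3.7 -0.34 0 0 0;40 0 -2.5 -0.2 0 0 0;40 0.6 -0.95 -0.09 0 0 0"

```text
time: 14.72
tool_pos: [0.4229, -0.1575, 0.1705]
ee_rot: [-2.215, 1.569, -2.603]
wrist_force: [0.5, 0.2, -0.3]
width: 0.0375
```

>>> step_arm --motion "40 0 0 0 -0.117 0 0;40 0 0 0 -0.117 0 0;40 0 0 0 -0.117 0 0;40 0 0 0 -0.117 0 0;40 0 0 0 -0.117 0 0;40 0 0 0 -0.117 0 0;40 0 0 0 -0.117 0 0;40 0 0 0 -0.117 0 0;40 0 0 0 -0.117 0 0;40 0 0 0 -0.117 0 0;40 0 0 0 -0.117 0 0;40 0 0 0 -0.117 0 0;40 0 0 0 -0.114 0 0;40 0 0 0 0 0 0;40 0 0 0 0 0 0;40 0 0 0 0 0 0"

```text
time: 16.05
tool_pos: [0.4245, -0.1544, 0.1703]
ee_rot: [1.42, 1.569, 2.553]
wrist_force: [0.9, 0.4, -0.0]
width: 0.0377
```

Run:
```python
from h import *
snap('mid1'); goto([.4252,-.155,.172],np.radians(65)); p=tool()[0]
crop('mid1',(.4255,-.1545),.055,[(.072,.008,(255,0,0)),(.038,.031,(0,255,0))],'pics/mid1c.png')
```

```text
mid1 16.05 [ 0.4245 -0.1544  0.1703] [ 0.9  0.4 -0. ]
t 16.1 pos [ 0.4245 -0.1546  0.1706] F [-0.1 -0.2 -1.2] w 0.0383
jaw dir deg 64.9 down [-0.001  0.001 -1.   ]
shift tool cm [-0.14 -0.08 -0.01]
rotvec [-0.002  0.    -0.001] deg 0.1 shift in turned frame [-0.14 -0.08 -0.01]
crop origin 223 148 K 8
```

View pics/mid1c.png

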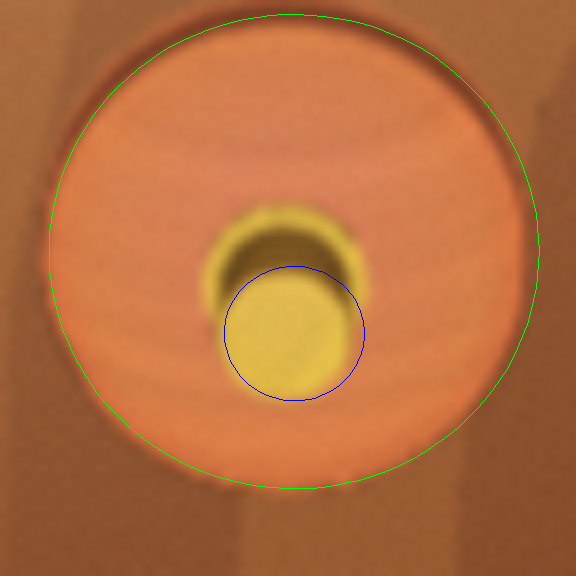

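View pics/mid1.png

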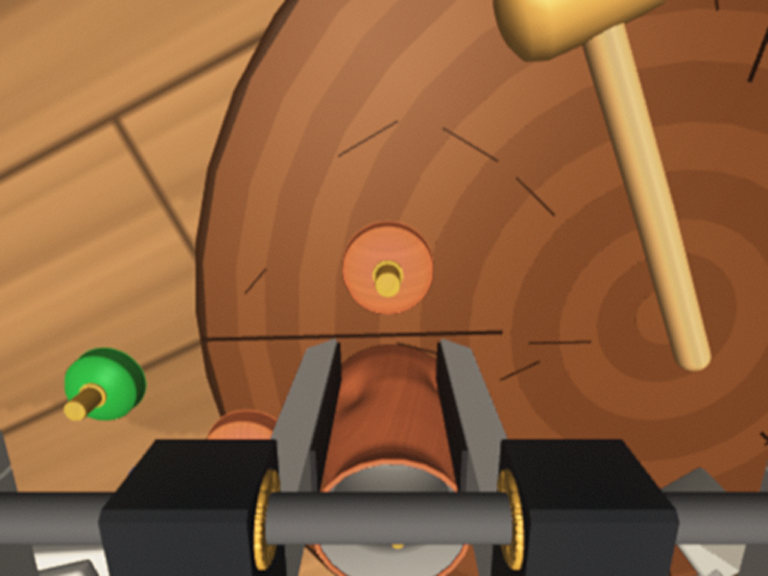

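Run:
```python
from h import *
p,R,cp,im=pickle.load(open("pics/mid1.pkl","rb"))
X=px2w("wrist",223+285/8-.5,148+337/8-.5,.072,cp); print(X,R.T@(X-p)*100)
goto([*X[:2],.044])
```

```text
[ 0.42535594 -0.15562353  0.072     ] [ 9.82811078 -0.14637127 -0.0726642 ]
t 16.1 pos [ 0.4245 -0.1546  0.1706] F [-0.1 -0.2 -1.2] w 0.0383
jaw dir deg 64.9 down [-0.001  0.001 -1.   ]
shift tool cm [12.66 -0.13 -0.06]
```

>>> step_arm --motion "40 1.5 -0.13 -0.06 0 0 0;40 2.5 0 0 0 0 0;40 2.5 0 0 0 0 0;40 2.5 0 0 0 0 0;40 1.5 0 0 0 0 0;40 0.6 0 0 0 0 0;40 0 0 0 0 0 0;40 0 0 0 0 0 0;40 0 0 0 0 0 0;40 0 0 0 0 0 0"

```text
time: 16.93
tool_pos: [0.4267, -0.1567, 0.0619]
ee_rot: [-1.629, 1.568, -0.495]
wrist_force: [-0.1, 0.4, 0.1]
width: 0.0377
```

Run:
```python
from h import *
snap('mid2',(170,170,340,300),4); goto([.4254,-.1556,.043]);side('mid2s',hw=(40,40))
```

```text
mid2 16.93 [ 0.4267 -0.1567  0.0619] [-0.1  0.4  0.1]
t 16.98 pos [ 0.4266 -0.1566  0.0618] F [-0.4  0.4  0. ] w 0.0376
jaw dir deg 65.0 down [ 0.003 -0.001 -1.   ]
shift tool cm [1.87 0.16 0.04]
mid2s origin 284 139 K 6 TCP px in crop [246. 247.]
```

View pics/mid2.png

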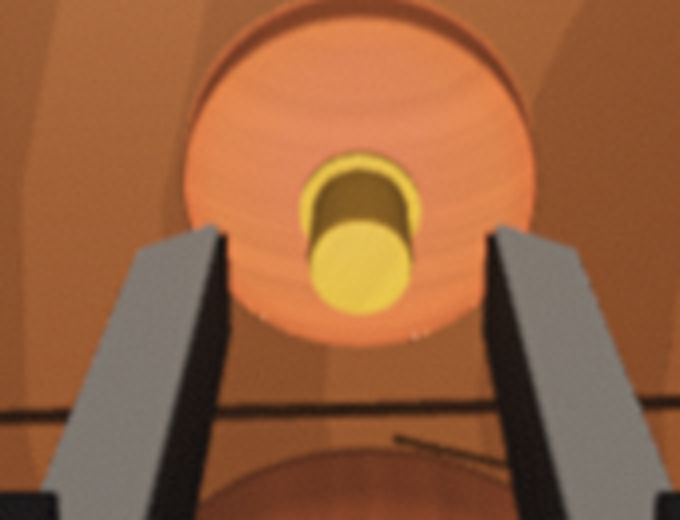

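View pics/mid2s.png

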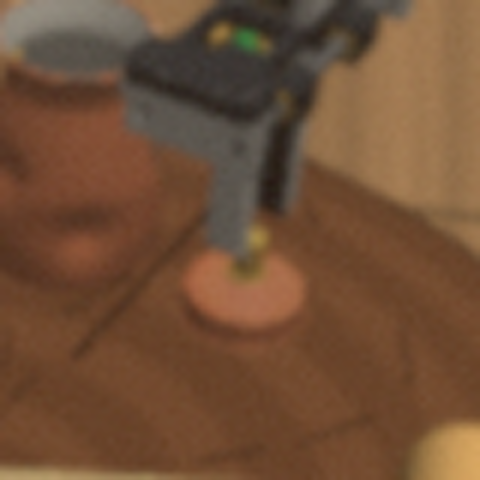

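>>> step_arm --motion "40 0.8 0.12 0.03 0 0 0;40 0.7 0 0 0 0 0;40 0.3 0 0 0 0 0;40 0 0 0 0 0 0;40 0 0 0 0 0 0;40 0 0 0 0 0 0"

```text
time: 17.53
tool_pos: [0.4247, -0.1554, 0.0422]
ee_rot: [2.024, 1.571, -3.125]
wrist_force: [0.6, 0.6, -0.4]
width: 0.0372
```

Run:
```python
from h import *
goto([.4254,-.1556,.043])
```

```text
t 17.53 pos [ 0.4247 -0.1554  0.0422] F [ 0.6  0.6 -0.4] w 0.0372
jaw dir deg 65.0 down [-0. -0. -1.]
shift tool cm [-0.08 -0.08  0.01]
```

Good; close and lift.

>>> step_arm --motion "0 0 0 0 0 0 0;0 0 0 0 0 0 0;0 0 0 0 0 0 0;0 0 0 0 0 0 0;0 0 0 0 0 0 0;0 0 0 0 0 0 0;0 -0.5 0 0 0 0 0;0 -1.5 0 0 0 0 0;0 -2.5 0 0 0 0 0;0 -3 0 0 0 0 0;0 -3 0 0 0 0 0;0 -2.5 0 0 0 0 0;0 0 0 0 0 0 0;0 0 0 0 0 0 0"

```text
time: 18.7
tool_pos: [0.4255, -0.1558, 0.1738]
ee_rot: [-1.641, 1.567, -0.507]
wrist_force: [-0.3, -0.0, -1.5]
width: 0.0155
```

Run:
```python
from h import *
snap('mid3'); goto([.5375,.2403,.19],np.radians(-3))
p,R,cp,im=pickle.load(open("pics/mid3.pkl","rb")); zo=p[2]-.0185
crop("mid3",p,zo+.04,[(zo+.048,.008,(255,0,0)),(zo+.016,.031,(0,255,0))],"pics/mid3d.png")
```

```text
mid3 18.7 [ 0.4255 -0.1558  0.1738] [-0.3 -0.  -1.5]
t 18.75 pos [ 0.4244 -0.1553  0.1719] F [ 0.1  0.2 -2.1] w 0.0151
jaw dir deg 65.0 down [-0.  0. -1.]
shift tool cm [-1.81  6.49 40.63]
rotvec [ 1.186 -0.    -0.   ] deg 68.0 shift in turned frame [-1.81 40.09  9.22]
crop origin 222 211 K 8
```

View pics/mid3d.png

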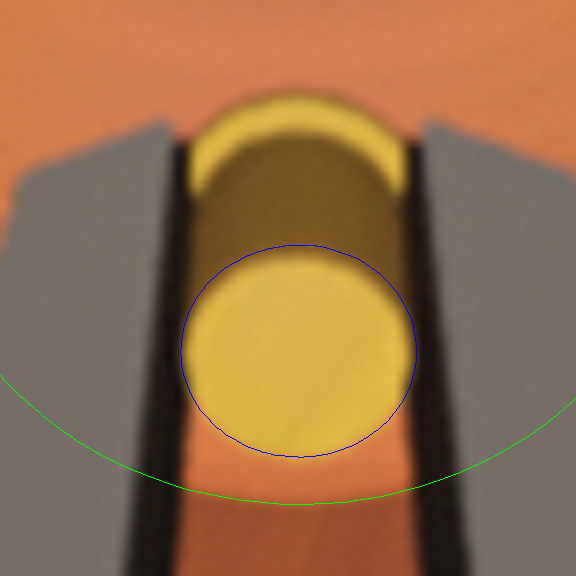

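>>> step_arm --motion "0 -2 0 0 0 0 0;0 -2 0.3 2 0 0 0;0 0 0.6 3.6 0 0 0;0 0 0.6 3.6 0 0 0;0 0 0.6 3.6 0 0 0;0 0 0.6 3.6 0 0 0;0 0 0.6 3.6 0 0 0;0 0 0.6 3.6 0 0 0;0 0 0.6 3.6 0 0 0;0 0 0.6 3.6 0 0 0;0 0 0.6 3.6 0 0 0;0 0 0.6 3.6 0 0 0;0 0 0.2 1.6 0 0 0;0 0 0 1 0 0 0;0 0 0 0 0 0 0;0 0 0 0 0 0 0;0 0 0 0 0 0 0;0 0 0 0 0 0 0"

```text
time: 20.25
tool_pos: [0.5374, 0.2386, 0.2122]
ee_rot: [-3.081, 1.57, -1.949]
wrist_force: [0.2, 0.7, -0.3]
width: 0.0154
```

Run:
```python
from h import *
snap('L1'); goto([.5375,.2403,.14])
```

```text
L1 20.25 [0.5374 0.2386 0.2122] [ 0.2  0.7 -0.3]
t 20.3 pos [0.5375 0.2387 0.2125] F [-0.2  0.  -1.6] w 0.0152
jaw dir deg 64.9 down [ 0. -0. -1.]
shift tool cm [7.25 0.07 0.15]
```

View pics/L1.png

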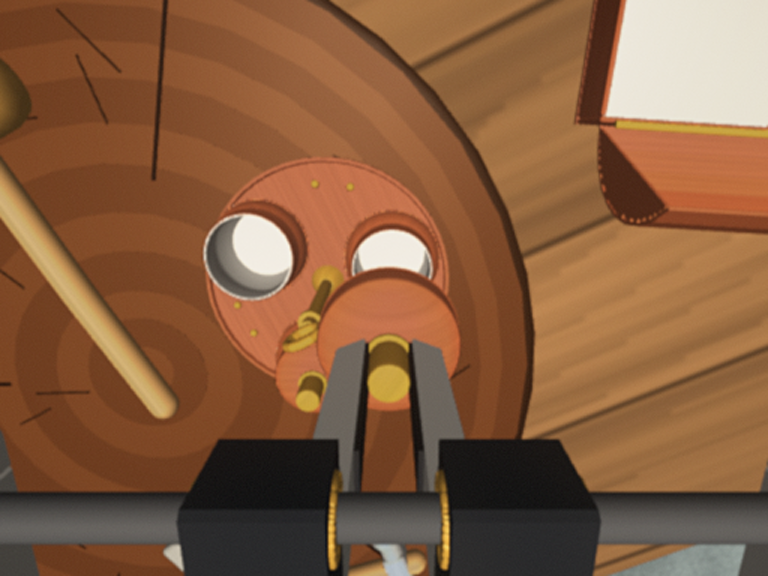

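Run:
```python
from h import *
B=fitrim('L1',(.4901,.1576)); print(B[:2]+np.array([.5375-.4901,.2404-.1576]))
```

```text
L1 centre [0.4905 0.1575] r 0.0291 rms 0.0002 in tool cm [12.83  0.8  -9.32]
[0.53793029 0.24027751]
```

>>> step_arm --motion "0 2 0.09 0.14 0 0 0;0 2.5 0 0 0 0 0;0 2.5 0 0 0 0 0;0 2 0 0 0 0 0;0 0.6 0 0 0 0 0;0 0.4 0 0 0 0 0;0 0 0 0 0 0 0;0 0 0 0 0 0 0;0 0 0 0 0 0 0;0 0 0 0 0 0 0;0 0 0 0 0 0 0"

```text
time: 21.22
tool_pos: [0.5379, 0.2419, 0.1135]
ee_rot: [-0.853, 1.569, 0.281]
wrist_force: [0.0, 0.2, -1.6]
width: 0.0151
```

Run:
```python
from h import *
goto([.5375,.2404,.0885])
```

```text
t 21.22 pos [0.5379 0.2419 0.1135] F [ 0.   0.2 -1.6] w 0.0151
jaw dir deg 65.0 down [ 0.002  0.001 -1.   ]
shift tool cm [ 2.5  -0.02 -0.16]
```

>>> step_arm --motion "0 0.3 0 -0.14 0 0 0;0 0.2 0 0 0 0 0;0 0 0 0 0 0 0;0 0 0 0 0 0 0;0 0 0 0 0 0 0;0 0 0 0 0 0 0"

```text
time: 21.72
tool_pos: [0.5367, 0.2404, 0.1072]
ee_rot: [2.71, 1.571, -2.439]
wrist_force: [0.7, 0.4, -1.6]
width: 0.0153
```

Run:
```python
from h import *
goto([.5376,.2404,.0885])
```

```text
t 21.72 pos [0.5367 0.2404 0.1072] F [ 0.7  0.4 -1.6] w 0.0153
jaw dir deg 65.0 down [-0. -0. -1.]
shift tool cm [ 1.87 -0.09  0.04]
```

>>> step_arm --motion "0 0.3 -0.05 0.03 0 0 0;0 0.3 0 0 0 0 0;0 0.2 0 0 0 0 0;0 0 0 0 0 0 0;0 0 0 0 0 0 0;0 0 0 0 0 0 0"

```text
time: 22.22
tool_pos: [0.5373, 0.2405, 0.0992]
ee_rot: [3.113, 1.571, -2.036]
wrist_force: [-0.8, -0.0, -1.5]
width: 0.015
```

Run:
```python
from h import *
goto([.5376,.2404,.0885])
```

```text
t 22.22 pos [0.5373 0.2405 0.0992] F [-0.8 -0.  -1.5] w 0.015
jaw dir deg 65.0 down [-0. -0. -1.]
shift tool cm [ 1.07 -0.03  0.01]
```

Past the rim without force; continue down.

>>> step_arm --motion "0 0.3 -0.02 0 0 0 0;0 0.2 0 0 0 0 0;0 0.2 0 0 0 0 0;0 0.15 0 0 0 0 0;0 0.1 0 0 0 0 0;0 0 0 0 0 0 0;0 0.1 0 0 0 0 0;0 0.1 0 0 0 0 0;0 0 0 0 0 0 0;0 0 0 0 0 0 0"

```text
time: 23.05
tool_pos: [0.5377, 0.2404, 0.0885]
ee_rot: [-0.945, 1.57, 0.189]
wrist_force: [-1.2, -0.6, 2.3]
width: 0.0152
```

>>> step_arm --motion "0 0.06 0 0 0 0 0;0 0 0 0 0 0 0;0 0 0 0 0 0 0;35 0 0 0 0 0 0;35 0 0 0 0 0 0;35 0 0 0 0 0 0;35 0 0 0 0 0 0;35 -1 0 0 0 0 0;35 -2 0 0 0 0 0;35 -3 0 0 0 0 0;35 -3 0 0 0 0 0;35 0 0 0 0 0 0;35 0 0 0 0 0 0"

```text
time: 24.13
tool_pos: [0.539, 0.2409, 0.1804]
ee_rot: [-0.824, 1.565, 0.31]
wrist_force: [0.2, 0.2, -0.7]
width: 0.0326
```

Run:
```python
from h import *
snap('L5'); goto([.5135,-.3145,.21],np.radians(-5))
crop('L5',(.5377,.2404),.10,[(.118,.008,(255,0,0)),(.086,.031,(0,255,0))],'pics/L5c.png')
```

```text
L5 24.13 [0.539  0.2409 0.1804] [ 0.2  0.2 -0.7]
t 24.18 pos [0.5378 0.2405 0.178 ] F [ 0.4  0.5 -0.5] w 0.0328
jaw dir deg 65.0 down [ 0.002  0.    -1.   ]
shift tool cm [ -3.24 -21.28 -51.31]
rotvec [1.221 0.002 0.   ] deg 70.0 shift in turned frame [ -3.2  -55.5    2.42]
crop origin 221 156 K 8
```

View pics/L5c.png

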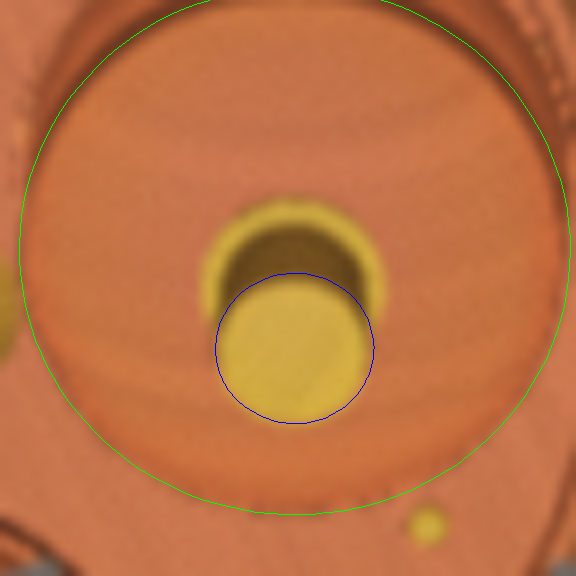

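>>> step_arm --motion "40 -2 0 0 0 0 0;40 -1.2 -0.7 -1.7 0 0 0;40 0 -1.42 -3.42 0 0 0;40 0 -1.42 -3.42 0 0 0;40 0 -1.42 -3.42 0 0 0;40 0 -1.42 -3.42 0 0 0;40 0 -1.42 -3.42 0 0 0;40 0 -1.42 -3.42 0 0 0;40 0 -1.42 -3.42 0 0 0;40 0 -1.42 -3.42 0 0 0;40 0 -1.42 -3.42 0 0 0;40 0 -1.42 -3.42 0 0 0;40 0 -1.42 -3.42 0 0 0;40 0 -1.42 -3.42 0 0 0;40 0 -1.42 -3.42 0 0 0;40 0 -1.42 -3.42 0 0 0;40 0 -0.7 -1.7 0 0 0"

```text
time: 25.6
tool_pos: [0.5115, -0.3178, 0.2059]
ee_rot: [1.716, 1.566, 2.846]
wrist_force: [-0.0, 0.8, -0.4]
width: 0.0375
```

>>> step_arm --motion "40 0 0 0 0.111 0 0;40 0 0 0 0.111 0 0;40 0 0 0 0.111 0 0;40 0 0 0 0.111 0 0;40 0 0 0 0.111 0 0;40 0 0 0 0.111 0 0;40 0 0 0 0.111 0 0;40 0 0 0 0.111 0 0;40 0 0 0 0.111 0 0;40 0 0 0 0.111 0 0;40 0 0 0 0.111 0 0;40 0 0 0 0 0 0;40 0 0 0 0 0 0;40 0 0 0 0 0 0"

```text
time: 26.77
tool_pos: [0.5129, -0.314, 0.2079]
ee_rot: [2.612, 1.569, 2.527]
wrist_force: [-0.1, 0.9, 0.1]
width: 0.0377
```

Run:
```python
from h import *
snap('lg1'); goto([.5135,-.3145,.18],np.radians(-5))
```

```text
lg1 26.77 [ 0.5129 -0.314   0.2079] [-0.1  0.9  0.1]
t 26.82 pos [ 0.513  -0.3141  0.2082] F [-0.7 -0.1  1. ] w 0.0374
jaw dir deg -4.9 down [-0.001  0.001 -1.   ]
shift tool cm [ 2.82 -0.04  0.05]
rotvec [ 0.002 -0.001 -0.001] deg 0.2 shift in turned frame [ 2.82 -0.04  0.05]
```

View pics/lg1.png

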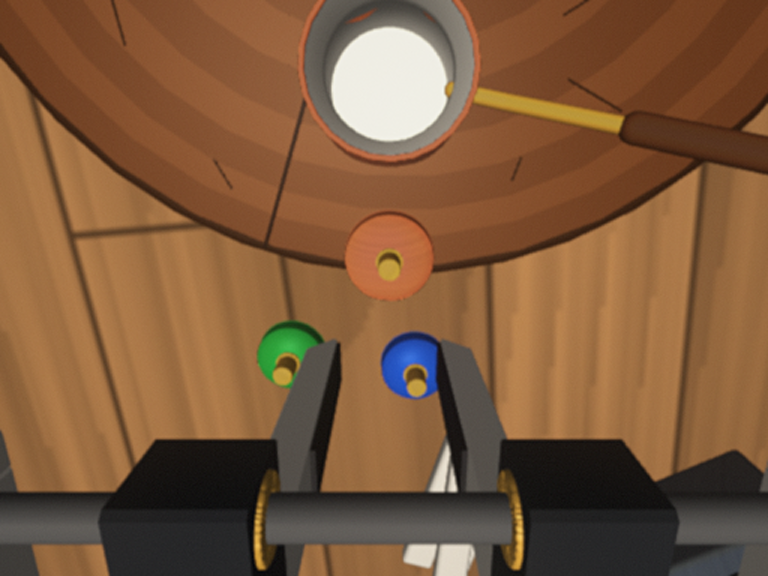

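Run:
```python
from h import *
crop('lg1',(.5135,-.3145),.055,[(.072,.008,(255,0,0)),(.0495,.010,(0,255,255)),(.038,.0335,(0,255,0))],'pics/lg1c.png')
```

```text
crop origin 223 138 K 8
```

View pics/lg1c.png

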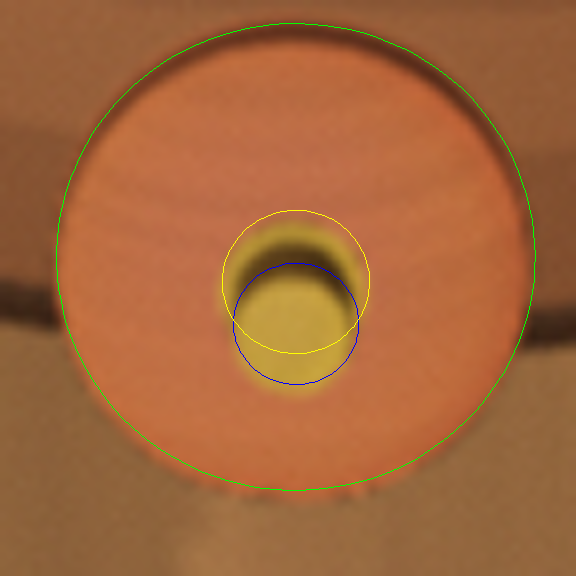

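Run:
```python
from h import *
p,R,cp,im=pickle.load(open("pics/lg1.pkl","rb"))
X=px2w("wrist",223+297/8-.5,138+335/8-.5,.072,cp); print(X,R.T@(X-p)*100)
goto([*X[:2],.044])
```

```text
[ 0.51348898 -0.3159244   0.072     ] [13.58796175 -0.20421176  0.09637748]
t 26.82 pos [ 0.513  -0.3141  0.2082] F [-0.7 -0.1  1. ] w 0.0374
jaw dir deg -4.9 down [-0.001  0.001 -1.   ]
shift tool cm [16.42 -0.19  0.08]
```

>>> step_arm --motion "40 2 -0.19 0.08 0 0 0;40 3 0 0 0 0 0;40 3 0 0 0 0 0;40 3 0 0 0 0 0;40 2 0 0 0 0 0;40 1.4 0 0 0 0 0;40 0 0 0 0 0 0;40 0 0 0 0 0 0;40 0 0 0 0 0 0;40 0 0 0 0 0 0"

```text
time: 27.65
tool_pos: [0.515, -0.3171, 0.0673]
ee_rot: [-0.575, 1.567, -0.661]
wrist_force: [-0.5, 0.8, -0.1]
width: 0.038
```

Run:
```python
from h import *
snap('lg2',(170,170,340,300),4); goto([.5135,-.3159,.044])
```

```text
lg2 27.65 [ 0.515  -0.3171  0.0673] [-0.5  0.8 -0.1]
t 27.7 pos [ 0.515  -0.317   0.0673] F [-0.5  0.6  0.7] w 0.0375
jaw dir deg -5.0 down [ 0.003 -0.002 -1.   ]
shift tool cm [ 2.32  0.1  -0.17]
```

View pics/lg2.png

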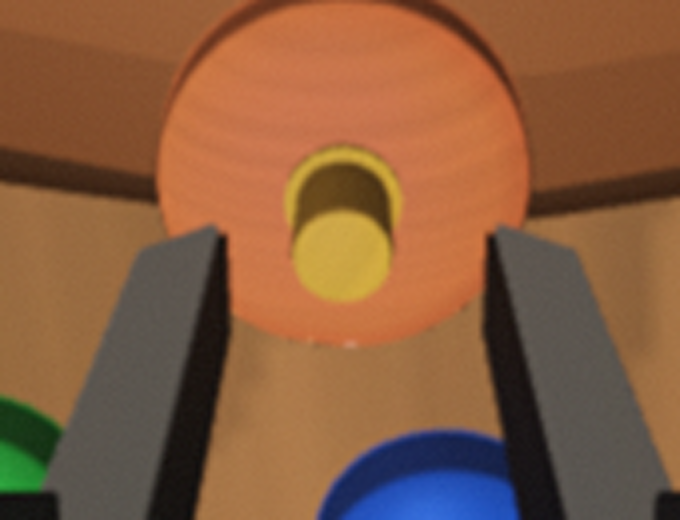

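>>> step_arm --motion "40 0.6 0.02 -0.1 0 0 0;40 0.4 0 0 0 0 0;40 0 0 0 0 0 0;40 0 0 0 0 0 0;40 0 0 0 0 0 0;40 0 0 0 0 0 0"

```text
time: 28.2
tool_pos: [0.5131, -0.316, 0.0553]
ee_rot: [-0.631, 1.571, -0.718]
wrist_force: [0.5, 0.5, 1.5]
width: 0.0374
```

Run:
```python
from h import *
snap('lg3',(170,170,340,300),4); goto([.5135,-.3159,.044])
```

```text
lg3 28.2 [ 0.5131 -0.316   0.0553] [0.5 0.5 1.5]
t 28.25 pos [ 0.5131 -0.3161  0.0553] F [ 0.1 -0.3 -0.1] w 0.0376
jaw dir deg -5.0 down [ 0. -0. -1.]
shift tool cm [1.13 0.02 0.04]
```

View pics/lg3.png

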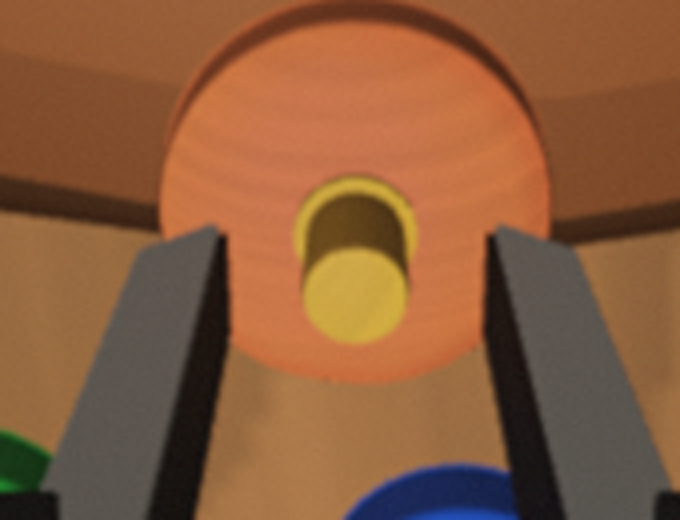

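>>> step_arm --motion "40 0.5 0 0 0 0 0;40 0.4 0 0 0 0 0;40 0.25 0 0 0 0 0;40 0 0 0 0 0 0;40 0 0 0 0 0 0;40 0 0 0 0 0 0;0 0 0 0 0 0 0;0 0 0 0 0 0 0;0 0 0 0 0 0 0;0 0 0 0 0 0 0;0 0 0 0 0 0 0;0 0 0 0 0 0 0"

```text
time: 29.25
tool_pos: [0.5131, -0.316, 0.0438]
ee_rot: [-0.772, 1.57, -0.859]
wrist_force: [0.2, 0.4, 0.5]
width: 0.0154
```

>>> step_arm --motion "0 -0.5 0 0 0 0 0;0 -1.5 0 0 0 0 0;0 -2.5 0 0 0 0 0;0 -3 0 0 0 0 0;0 -3 0 0 0 0 0;0 -3 0 0 0 0 0;0 -2.5 0 0 0 0 0;0 -1 0 0 0 0 0;0 0 0 0 0 0 0;0 0 0 0 0 0 0"

```text
time: 30.08
tool_pos: [0.5128, -0.3159, 0.2131]
ee_rot: [2.75, 1.57, 2.663]
wrist_force: [-0.3, 0.5, -1.6]
width: 0.0153
```

Run:
```python
from h import *
snap('lg4'); goto([.4903,.1576,.21],np.radians(-60))
p,R,cp,im=pickle.load(open("pics/lg4.pkl","rb")); zo=p[2]-.0198
crop("lg4",p,zo+.04,[(zo+.048,.008,(255,0,0)),(zo+.014,.0335,(0,255,0))],"pics/lg4d.png")
```

```text
lg4 30.08 [ 0.5128 -0.3159  0.2131] [-0.3  0.5 -1.6]
t 30.13 pos [ 0.5124 -0.3155  0.2115] F [-0.6 -0.3 -0.4] w 0.0149
jaw dir deg -5.0 down [-0.003  0.002 -1.   ]
shift tool cm [ 0.25 46.94 -6.31]
rotvec [ 0.96  -0.003 -0.   ] deg 55.0 shift in turned frame [  0.15  21.74 -42.07]
crop origin 222 210 K 8
```

View pics/lg4d.png

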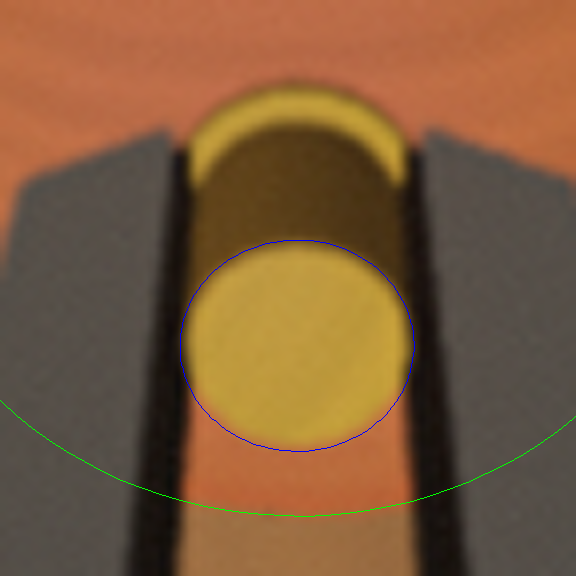

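>>> step_arm --motion "0 0 1.8 -0.2 0 0 0;0 0 3.5 -0.47 0 0 0;0 0 3.5 -0.47 0 0 0;0 0 3.5 -0.47 0 0 0;0 0 3.5 -0.47 0 0 0;0 0 3.5 -0.47 0 0 0;0 0 3.5 -0.47 0 0 0;0 0 3.5 -0.47 0 0 0;0 0 3.5 -0.47 0 0 0;0 0 3.5 -0.47 0 0 0;0 0 3.5 -0.47 0 0 0;0 0 3.5 -0.47 0 0 0;0 0 3.5 -0.47 0 0 0;0 0 2.1 -0.47 0 0 0;0 0 1 0 0 0 0;0 0 0 0 0 0 0;0 0 0 0 0 0 0;0 0 0 0 0 0 0"

```text
time: 31.63
tool_pos: [0.4908, 0.1553, 0.2127]
ee_rot: [-2.345, 1.569, -2.434]
wrist_force: [-0.0, 0.0, -1.0]
width: 0.0153
```

Run:
```python
from h import *
snap('B1'); goto([.4903,.1576,.112])
```

```text
B1 31.63 [0.4908 0.1553 0.2127] [-0.  0. -1.]
t 31.68 pos [0.491  0.1552 0.213 ] F [-0.6 -0.1 -1.6] w 0.0149
jaw dir deg -5.1 down [-0.001 -0.001 -1.   ]
shift tool cm [10.1   0.24 -0.08]
```

View pics/B1.png

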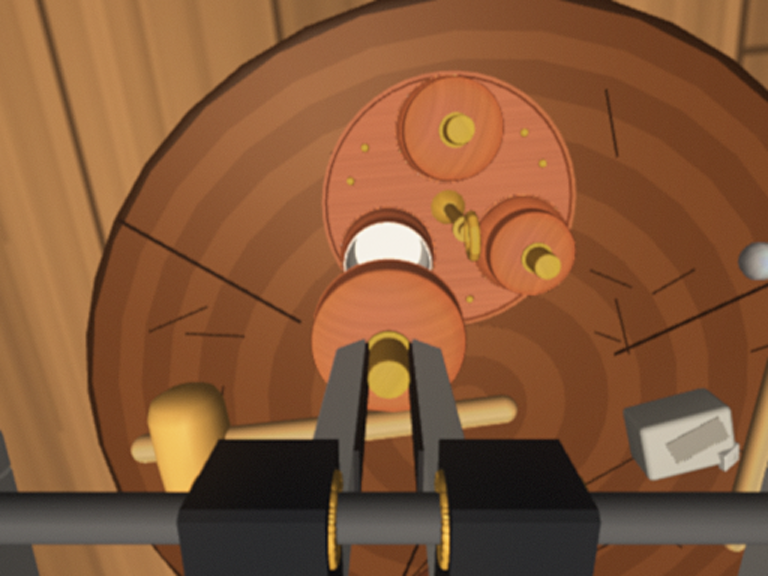

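>>> step_arm --motion "0 1.5 0.15 -0.06 0 0 0;0 2.5 0 0 0 0 0;0 2.5 0 0 0 0 0;0 2 0 0 0 0 0;0 0.9 0 0 0 0 0;0 0.4 0 0 0 0 0;0 0 0 0 0 0 0;0 0 0 0 0 0 0;0 0 0 0 0 0 0;0 0 0 0 0 0 0"

```text
time: 32.52
tool_pos: [0.4915, 0.1584, 0.1173]
ee_rot: [0.238, 1.568, 0.151]
wrist_force: [0.3, -0.3, -0.9]
width: 0.0151
```

Run:
```python
from h import *
goto([.4903,.1576,.0898])
```

```text
t 32.52 pos [0.4915 0.1584 0.1173] F [ 0.3 -0.3 -0.9] w 0.0151
jaw dir deg -5.0 down [ 0.003  0.    -1.   ]
shift tool cm [ 2.75 -0.09 -0.12]
```

>>> step_arm --motion "0 0.4 -0.06 -0.03 0 0 0;0 0.2 0 0 0 0 0;0 0 0 0 0 0 0;0 0 0 0 0 0 0;0 0 0 0 0 0 0;0 0 0 0 0 0 0"

```text
time: 33.02
tool_pos: [0.4901, 0.1578, 0.1097]
ee_rot: [-0.207, 1.571, -0.294]
wrist_force: [-0.1, -0.4, -1.5]
width: 0.0149
```

Run:
```python
from h import *
goto([.4903,.1576,.0898])
```

```text
t 33.02 pos [0.4901 0.1578 0.1097] F [-0.1 -0.4 -1.5] w 0.0149
jaw dir deg -5.0 down [ 0. -0. -1.]
shift tool cm [ 1.99 -0.02  0.02]
```

>>> step_arm --motion "0 0.3 -0.01 0.02 0 0 0;0 0.3 0 0 0 0 0;0 0.2 0 0 0 0 0;0 0.2 0 0 0 0 0;0 0 0 0 0 0 0;0 0 0 0 0 0 0"

```text
time: 33.52
tool_pos: [0.4901, 0.1575, 0.0994]
ee_rot: [-2.684, 1.57, -2.771]
wrist_force: [0.3, 0.8, -1.0]
width: 0.0152
```

>>> step_arm --motion "0 0.3 0 0 0 0 0;0 0.2 0 0 0 0 0;0 0.2 0 0 0 0 0;0 0.1 0 0 0 0 0;0 0.1 0 0 0 0 0;0 0 0 0 0 0 0;0 0.1 0 0 0 0 0;0 0 0 0 0 0 0;0 0 0 0 0 0 0"

```text
time: 34.27
tool_pos: [0.4904, 0.1576, 0.0898]
ee_rot: [0.171, 1.57, 0.084]
wrist_force: [0.4, -0.3, -1.4]
width: 0.0151
```

>>> step_arm --motion "0 0.1 0 0 0 0 0;0 0 0 0 0 0 0;0 0 0 0 0 0 0"

```text
time: 34.52
tool_pos: [0.4905, 0.1576, 0.0898]
ee_rot: [0.13, 1.57, 0.043]
wrist_force: [-2.9, -0.9, 6.2]
width: 0.0149
```

Seated contact at exactly the expected height. Release and retreat.

>>> step_arm --motion "35 0 0 0 0 0 0;35 0 0 0 0 0 0;35 0 0 0 0 0 0;35 0 0 0 0 0 0;35 -1 0 0 0 0 0;35 -2 0 0 0 0 0;35 -3 0 0 0 0 0;35 -3 0 0 0 0 0;35 -3 -1 0 0 0 0;35 0 -3 0 0 0 0;35 0 -3 0 0 0 0;35 0 0 0 0 0 0;35 0 0 0 0 0 0"

```text
time: 35.6
tool_pos: [0.4844, 0.087, 0.2095]
ee_rot: [0.384, 1.57, 0.295]
wrist_force: [-0.1, 0.2, -0.2]
width: 0.0327
```

Run:
```python
from h import *
snap('B5'); goto([.4903,.1576,.21])
for n,X,r in (('B',(.4904,.1576),.0335),('T',(.5857,.158),.0285),('L',(.5377,.2404),.031)):
    crop('B5',X,.10,[(.118,.008,(255,0,0)),(.084,r,(0,255,0))],f'pics/f_{n}.png',K=5)
cv2.imwrite('pics/f_all.png',np.hstack([cv2.imread(f'pics/f_{n}.png')[:360,:260] for n in 'BTL'])) if False else None
cv2.imwrite('pics/f_all.png',np.hstack([cv2.resize(cv2.imread(f'pics/f_{n}.png'),(260,260)) for n in 'BTL']))
side('f_side',hw=(60,45),pt=[.537,.185,.1]); im=snapshot('top')[:,:,::-1]
cv2.imwrite('pics/f_top.png',cv2.resize(im,None,fx=1.5,fy=1.5))
```

```text
B5 35.6 [0.4844 0.087  0.2095] [-0.1  0.2 -0.2]
t 35.65 pos [0.4842 0.0879 0.2091] F [-0.4  0.3 -0.3] w 0.0327
jaw dir deg -5.0 down [ 0.001  0.001 -1.   ]
shift tool cm [-0.09  7.   -0.01]
crop origin 222 71 K 5
crop origin 330 60 K 5Traceback (most recent call last):
  File "<stdin>", line 4, in <module>
  File "h.py", line 49, in crop
    c=cv2.resize(im[y0:y0+2*hw,x0:x0+2*hw],None,fx=K,fy=K,interpolation=cv2.INTER_CUBIC)
cv2.error: OpenCV(4.12.0) /io/opencv/modules/imgproc/src/resize.cpp:4208: error: (-215:Assertion failed) !ssize.empty() in function 'resize'
```

Run:
```python
from h import *
for n,X,r in (('B',(.4904,.1576),.0335),('T',(.5857,.158),.0285),('L',(.5377,.2404),.031)):
    crop('B5',X,.10,[(.118,.008,(255,0,0)),(.084,r,(0,255,0))],f'pics/f_{n}.png',K=5) if n!='L' else 0
cv2.imwrite('pics/f_all.png',np.hstack([cv2.imread(f'pics/f_{n}.png') for n in 'BT']))
side('f_side',hw=(60,45),pt=[.537,.185,.1]); im=snapshot('top')[:,:,::-1]
cv2.imwrite('pics/f_top.png',cv2.resize(im,None,fx=1.5,fy=1.5))
```

```text
crop origin 222 71 K 5
crop origin 330 60 K 5
f_side origin 210 206 K 6 TCP px in crop [543. -76.]
```

View pics/f_all.png

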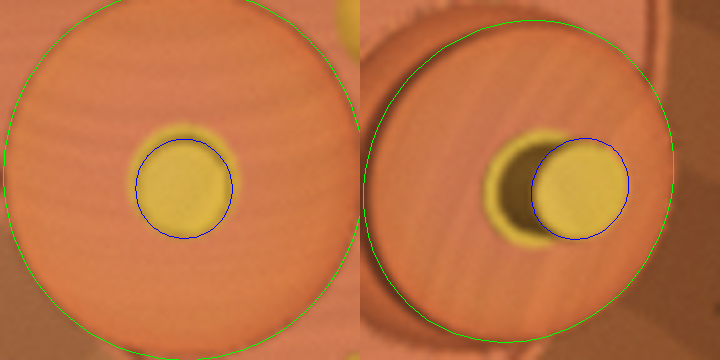

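View pics/f_side.png

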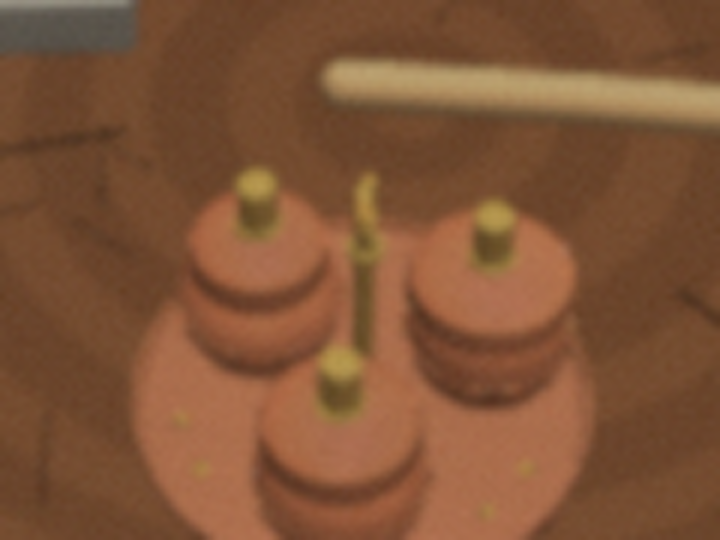

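View pics/f_top.png

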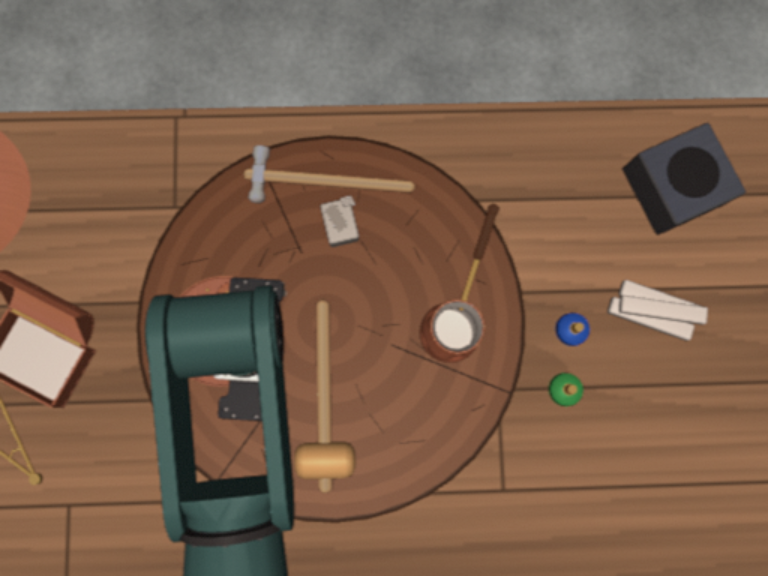

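```bash
python3 -c "
from bench import robot
print(robot.get_obs()['time'],robot.close_job())"
```

```text
the job is handed in; nothing more can be done
35.75 None
```

All three lids are back on the pots they fit, and I handed the job in at 35.75 s of the 72 s allowed. By base coordinates in metres:

| Lid | Neck | Pot centre (x, y) |
|---|---|---|
| Small | 50 mm | (0.586, 0.158) |
| Middle | 55 mm | (0.538, 0.240) |
| Large | 60 mm | (0.490, 0.158) |

I matched necks to lids by measuring them in the wrist pictures, so no wrong pot was tried. The measured rims stood within 0.3 mm of their known spacing.

**Last checks:**
- Each lid slid past the rim with no force. It stopped at its expected fully-down height, with an upward push of about 2 to 6 N.
- After release, each lid's outline and knob matched the position drawn for a seated, level lid in a wrist picture. The middle lid was out of frame in the final wrist picture, so its match comes from the one taken just after its own release.
- The final side view shows all three lids level and down. In the top view the coffee pot, mallet, hammer and sal ammoniac block look unmoved.

**What disagreed:**
- The fingertips sit about 10 mm behind the reported TCP, not 19 mm ahead of it. Because of this my first grasp closed above the small lid's knob. It did not visibly move the lid, and I corrected the height for every later grasp.
- The TCP reading also wandered by 1 to 2 mm after moves, so I corrected position in small steps before lowering each lid.

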